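Load and clamp the bench shaker

TASK

Load the bench shaker from back to front: stand all the large bottles side by side in one row in front of its fixed back bar and push the back clamp bar up to them until its spring catch snaps home; only then stand all the small bottles in one row between the two clamp bars and push the front clamp bar home until it snaps as well. The bottles are full glass bottles: set them down upright on the platform, never drop them, and leave the other labware on the bench where it is.

Things in the scene. Friction and masses are not known exactly. Their poses are not given: they have to be found in the camera images.
- shaker: bench shaker, off, fixed to the bench: cream housing 275 x 300 mm on a blue under-tray, control nose towards the robot, aluminium platform on top with three black rubber-covered bars across it. Origin under the housing's centre, on the bench; x points to the back (away from the robot), y left, z up; yaw up to 0.12 rad off the world's
- platform (a point): centre of the platform's top (278 mm along x, 320 along y), 85 mm above the bench; shaker's axes. Guide rails 20 mm high along y = +-145 mm, on which the two clamp bars slide along x. All bars are tubes 16 mm thick, axis 42 mm up; the fixed back bar is at x = 128 mm. The back row is between it and the back clamp bar, the front row between the clamp bars; rows are 260 mm wide
- back_row (a point): on the platform's surface, centre of the back row when clamped: 86.5 mm behind the platform's centre, 33.5 mm in front of the fixed back bar's front face; shaker's axes. With the back clamp bar home this row is 67 mm deep (x)
- front_row (a point): on the platform's surface, centre of the front row when clamped: 10.5 mm behind the platform's centre; shaker's axes. With both clamp bars home this row is 53 mm deep (x -26.5 to +26.5 mm from here); the back clamp bar, while open, lies in this space
- clampbar_back (a joint): travel of the back clamp bar along the shaker's x (m): 0 = fully open (bar axis at platform x = 0), 0.045 = home (end stop). Starts at 0 to 0.015. About 2 N drag, more when pushing bottles. Its spring pins meet a hump on the rails at 0.027 (adds about 6 N, peak at 0.037); past it they snap the bar to 0.045 and hold it with about 6 N; let go short of the peak, it springs back
- clampbar_front (a joint): travel of the front clamp bar along the shaker's x (m): 0 = fully open (bar axis at platform x = -94 mm), 0.070 = home (end stop, axis at -24 mm). Starts at 0 to 0.020. Drag and catch as the back bar's: hump from 0.052, peak at 0.062, then it snaps to 0.070 and is held
- clampbar_back_left_knob (a point): centre of the black upright knob at the left end (+y, 145 mm from the middle) of the back clamp bar, 79 mm above the platform: 25 mm in diameter, from 58 to 94 mm above the platform, on a 30 mm square end block 56 mm high; a thin pin shows 2 to 6 mm above it. Push or pinch either knob to slide the bar: it does not rack
- clampbar_back_right_knob (a point): centre of the black upright knob at the right end (-y, 145 mm from the middle) of the back clamp bar, 79 mm above the platform: 25 mm in diameter, from 58 to 94 mm above the platform, on a 30 mm square end block 56 mm high; a thin pin shows 2 to 6 mm above it. Push or pinch either knob to slide the bar: it does not rack
- clampbar_front_left_knob (a point): centre of the black upright knob at the left end (+y, 145 mm from the middle) of the front clamp bar, 79 mm above the platform: 25 mm in diameter, from 58 to 94 mm above the platform, on a 30 mm square end block 56 mm high; a thin pin shows 2 to 6 mm above it. Push or pinch either knob to slide the bar: it does not rack
- clampbar_front_right_knob (a point): centre of the black upright knob at the right end (-y, 145 mm from the middle) of the front clamp bar, 79 mm above the platform: 25 mm in diameter, from 58 to 94 mm above the platform, on a 30 mm square end block 56 mm high; a thin pin shows 2 to 6 mm above it. Push or pinch either knob to slide the bar: it does not rack
- large_bottle1: a large amber glass bottle, full, with paper sleeve and black screw cap: 64 mm in diameter, 125 mm high, about 0.34 kg. Straight body to 70 mm, shoulder to 86, neck 26 mm wide, cap 32 mm in diameter from 95 to 125 mm. Origin: centre of its underside; z along its axis. Two or three large ones are there; None if absent
- large_bottle2: a large amber glass bottle, full, with paper sleeve and black screw cap: 64 mm in diameter, 125 mm high, about 0.34 kg. Straight body to 70 mm, shoulder to 86, neck 26 mm wide, cap 32 mm in diameter from 95 to 125 mm. Origin: centre of its underside; z along its axis. Two or three large ones are there; None if absent
- large_bottle3: a large amber glass bottle, full, with paper sleeve and black screw cap: 64 mm in diameter, 125 mm high, about 0.34 kg. Straight body to 70 mm, shoulder to 86, neck 26 mm wide, cap 32 mm in diameter from 95 to 125 mm. Origin: centre of its underside; z along its axis. Two or three large ones are there; None if absent
- small_bottle1: a small amber glass bottle, full, with paper sleeve and black screw cap: 50 mm in diameter, 96 mm high, about 0.16 kg. Straight body to 48 mm, shoulder to 60, neck 22 mm wide, cap 28 mm in diameter from 66 to 96 mm. Origin: centre of its underside; z along its axis. Three or four small ones are there; None if absent
- small_bottle2: a small amber glass bottle, full, with paper sleeve and black screw cap: 50 mm in diameter, 96 mm high, about 0.16 kg. Straight body to 48 mm, shoulder to 60, neck 22 mm wide, cap 28 mm in diameter from 66 to 96 mm. Origin: centre of its underside; z along its axis. Three or four small ones are there; None if absent
- small_bottle3: a small amber glass bottle, full, with paper sleeve and black screw cap: 50 mm in diameter, 96 mm high, about 0.16 kg. Straight body to 48 mm, shoulder to 60, neck 22 mm wide, cap 28 mm in diameter from 66 to 96 mm. Origin: centre of its underside; z along its axis. Three or four small ones are there; None if absent
- small_bottle4: a small amber glass bottle, full, with paper sleeve and black screw cap: 50 mm in diameter, 96 mm high, about 0.16 kg. Straight body to 48 mm, shoulder to 60, neck 22 mm wide, cap 28 mm in diameter from 66 to 96 mm. Origin: centre of its underside; z along its axis. Three or four small ones are there; None if absent
- beaker: bystander: glass beaker, rim 68 mm across, 85 mm high; origin at the centre of its underside; to be left alone
- powder_jar: bystander: squat white plastic jar, 72 mm across, 70 mm high; origin at the centre of its underside; to be left alone
- wash_bottle: bystander: white wash bottle with red cap and spout, 68 mm across, 170 mm high; origin at the centre of its underside; to be left alone
- flask: bystander: conical glass flask, 84 mm across, 120 mm high; origin at the centre of its underside; to be left alone
- cork_ring: bystander: cork flask ring, 110 mm across, 30 mm high; origin at the centre of its underside; to be left alone
- timer: bystander: flat white bench timer, 60 x 75 x 22 mm; origin at the centre of its underside; to be left alone

How it is judged:
By the outcome, as a careful person would: the job done as asked, in the order asked, and still so for the second after the job is handed in, with the robot touching nothing.
Of large_bottle1, large_bottle2, large_bottle3 only 2 to 3 are there at a start; the rules pass over those that are not, and their reading is None.
Of small_bottle1, small_bottle2, small_bottle3, small_bottle4 only 3 to 4 are there at a start; the rules pass over those that are not, and their reading is None.
At some moment in a run one of large_bottle1, large_bottle2, large_bottle3, small_bottle1, small_bottle2, small_bottle3, small_bottle4 may be knocked a few centimetres aside while the robot is not near it.
It also fails if it takes over 210 s, if anything falls off the work surface, if the arm or the gripper's body presses on something with over 40 N, if the wrist force passes 120 N, or if a joint passes its speed limit or range.

ROBOT

A 7-joint arm with a two-finger parallel gripper is mounted at the origin on the work surface. World frame = base frame: x ahead of the robot, y to its left, z up, the work surface at z = 0. Lengths are in mm, angles in rad, forces in N, time in s.
With the tool pointing down it reaches from about 400 to 850 mm from the base axis. Payload 4.5 kg.
Tool frame: the origin (TCP) lies midway between the tips of the shut fingers; the grasp point (between the pads) lies 19 mm behind it (ctrl.pinch_z is the distance from the TCP to the grasp point, in mm); z points along the fingers, y is the direction in which the jaws open and shut (so a half turn about z gives the same grasp; the last joint's range is limited). The gripper opens to 85 mm and grips with 20 to 120 N. Pads are 22 mm wide; open, the fingers measure 114 mm over their backs; the gripper's body (76 mm by 85 mm) begins 54 mm behind the grasp point. The pads swing forward as they close: fully open they stand 13 mm farther back than shut.
Start: joints at [-1.105, 0.689, -0.195, 1.565, 0.157, 0.902, -0.215], TCP at [261.551, 567.667, 231.317] pointing down, gripper open.
Joint ranges: [-3.01, 3.01], [-0.46, 2.08], [-1.47, 1.51], [0.13, 2.56], [-1, 4.14], [0.04, 2.09], [-2.66, 2.66]. Speed limits (rad/s): [2.57, 2.57, 3.14, 3.14, 3.14, 3.14, 3.14].

INTERFACE

Orientations are given as a unit quaternion [x, y, z, w].
In Python, from workcell import ctrl, snapshot, camera_info gives the robot as it stands.
- The arm moves only by the shell command python3 -m handwheel 'ROWS' [FORCE]. ROWS is JSON, a list that holds one entry, the list of rows, each a list of 5 numbers: the gripper's target within -1 to 1 (shut at 1, half-way at 0, fully open at -1), then the shift along the world's x, y, z as a fraction of full scale, then the turn about the world's z as a fraction of full scale. In form: [[[hand, tx, ty, tz, twist], ...]]. A call has exactly 5 rows; each row shifts and turns the commanded pose from where the row before left it; what a row does not reach is not made up. Full scale, the value 1, is 300 mm for a shift and 90 degrees for a turn. A row lasts 1/10 s, in which the tool goes at most 50 mm and 8.59 degrees, less where a joint would pass 70% of its speed; a pose out of reach is approached as far as the arm can. A call with a number of a shift or a turn outside -1 to 1 is refused whole. A call with a gripper value outside its range is refused whole. The fingers move at their own pace and stop on an object; FORCE is the grip in N (left out, the last holds). Time passes only in rows, so rows that do not move let the fingers close, or fill a call up. It gives the time, the measured TCP pose, the force and the opening at its end, in the units of the state.
- ctrl.sense(): the state, without advancing time (a new reading comes with each control period).
- snapshot(name): name is "side" or "top"; returns the picture (384x512x3 uint8, red, green, blue); there is no depth.
- camera_info(name): a dict with "fovy" (degrees; the focal length in pixels is half the picture's height over the tangent of half this angle, whatever the lens; pixels are square), "cx", "cy" (the principal point, pixels), "dist" ([k1, k2, p1, p2, k3] as OpenCV has them; the pictures are not rectified), "xyz" and "orientation" of the camera in the world. Camera axes: x right, y down, z forward; pixel columns grow to the right and rows downward; lengths in mm; the calibration is good to about 2 mm. A picture is of the moment at which its call begins. camera_info takes no time and is no camera call.
- ctrl.sign_off(): hands the job in, once; it reports no verdict.
The state is a dict: "time_s": time; "joint_pos": joint angles; "qd": joint speeds; "tau": joint torques, N m; "tool_pos": TCP position; "tool_rot": TCP orientation; "ft_force": force on the tool from outside, world axes, zero at the start; "torque": the same for the moment, N m; "gripper_width": finger opening in mm.
Only numpy, scipy, OpenCV 4.12 (cv2) and the standard library are available. Lean on these libraries where they do the work, as an engineer would, in place of code of your own. Each camera call takes 0.05 s, during which the arm holds its last target. There are 200 camera calls.

## Working session

There is one attempt and no reset: what is moved stays moved. The work goes in short steps, Python scripts to look and compute and a shell command to move; the robot and the scene stay as the last step left them, time stands still between calls to the robot, and variables do not carry over. Pictures are saved under pics/ and viewed, about 12 in all and at most 16, crops included, and the job is handed in when it is done.

```bash
ls; mkdir -p pics; cat > h.py <<'E'
import numpy as np, cv2
from workcell import ctrl, snapshot, camera_info
from scipy.spatial.transform import Rotation as R
def cam(n):
    c=camera_info(n); f=192/np.tan(np.radians(c["fovy"])/2)
    K=np.array([[f,0,c["cx"]],[0,f,c["cy"]],[0,0,1.]]); Rw=R.from_quat(c["orientation"]).as_matrix()
    return K,np.array(c["dist"],float),Rw,np.array(c["xyz"],float)
def proj(n,P):
    K,d,Rw,t=cam(n); rv=cv2.Rodrigues(Rw.T)[0]
    return cv2.projectPoints(np.array(P,float).reshape(-1,1,3),rv,-Rw.T@t,K,d)[0].reshape(-1,2)
def ray(n,uv,z):
    "pixels -> world xy on plane z"
    K,d,Rw,t=cam(n); uv=np.array(uv,float).reshape(-1,1,2)
    q=cv2.undistortPoints(uv,K,d).reshape(-1,2); D=np.c_[q,np.ones(len(q))]@Rw.T
    s=(np.reshape(z,-1)-t[2])/D[:,2]; return t+D*s[:,None]
def save(n,name,crop=None,scale=1.5):
    im=snapshot(n); cv2.imwrite(f"pics/{name}_raw.png",im[:,:,::-1])
    if crop: im=im[crop[1]:crop[3],crop[0]:crop[2]]
    im=cv2.resize(im,None,fx=scale,fy=scale,interpolation=cv2.INTER_CUBIC); cv2.imwrite(f"pics/{name}.png",im[:,:,::-1])
E
python3 - <<'E'
from h import *
save("top","t0"); save("side","s0")
for n in("top","side"): print(camera_info(n), cam(n)[2][:,2])
s=ctrl.sense(); print(s); print(ctrl.pinch_z)
E
```

```text
pics
{'fovy': 51.34560693597787, 'cx': 251.85895894595922, 'cy': 195.05226802107913, 'dist': array([-0.09982051,  0.        ,  0.        ,  0.        ,  0.        ]), 'xyz': array([ 464.57366923,  -78.56396462, 1177.82615282]), 'orientation': array([ 0.70903953, -0.70425815,  0.0164922 , -0.03180287])} [ 0.0681821   0.02186945 -0.99743317]
{'fovy': 50.43737034599158, 'cx': 252.5471029730342, 'cy': 182.98990426152199, 'dist': array([-0.11221058,  0.        ,  0.        ,  0.        ,  0.        ]), 'xyz': array([-367.34959017, -709.53205712,  939.10529025]), 'orientation': array([ 0.79657825, -0.40558166,  0.19872641, -0.4018388 ])} [ 0.64255916  0.47899252 -0.59806679]
{'time_s': 0.1, 'joint_pos': array([-1.10520533,  0.68990827, -0.19451797,  1.56623772,  0.15730132,
        0.90252612, -0.21509948]), 'qd': array([ 3.25744936e-04, -2.02219809e-03,  5.54140503e-05, -1.59111138e-03,
        8.72934793e-04, -7.04456895e-04, -5.94571367e-04]), 'tau': array([-3.13361772e-03, -5.40606165e+01, -1.27122167e+00, -1.58986759e+01,
        9.44414962e-03,  4.42990568e-03,  2.72323177e-05]), 'tool_pos': array([261.35794361, 567.07982666, 230.55973155]), 'tool_rot': array([ 2.14185155e-01,  9.76792714e-01, -8.35952397e-04, -1.17547740e-04]), 'ft_force': array([ 0.01133844, -0.46064886, -0.37076798]), 'torque': array([-0.00495233, -0.04498579, -0.05791708]), 'gripper_width': 85.35685737163506}
18.700000000000003
```

View pics/t0.png

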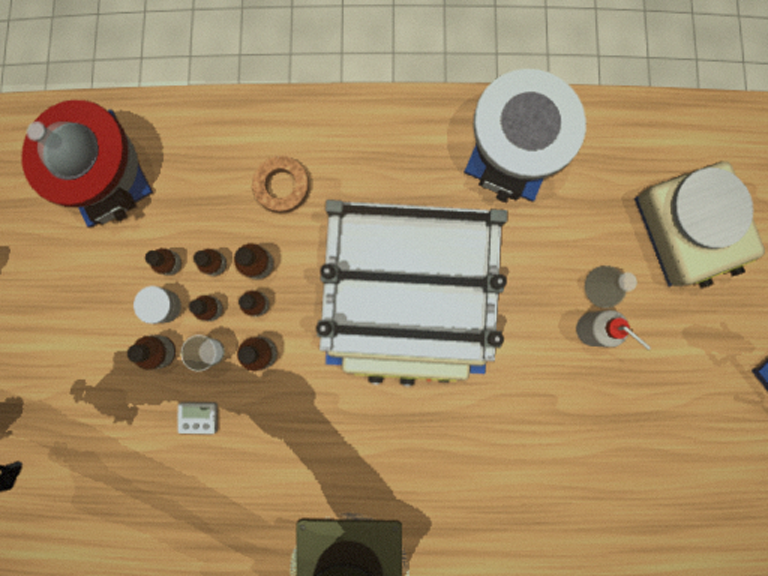

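View pics/s0.png

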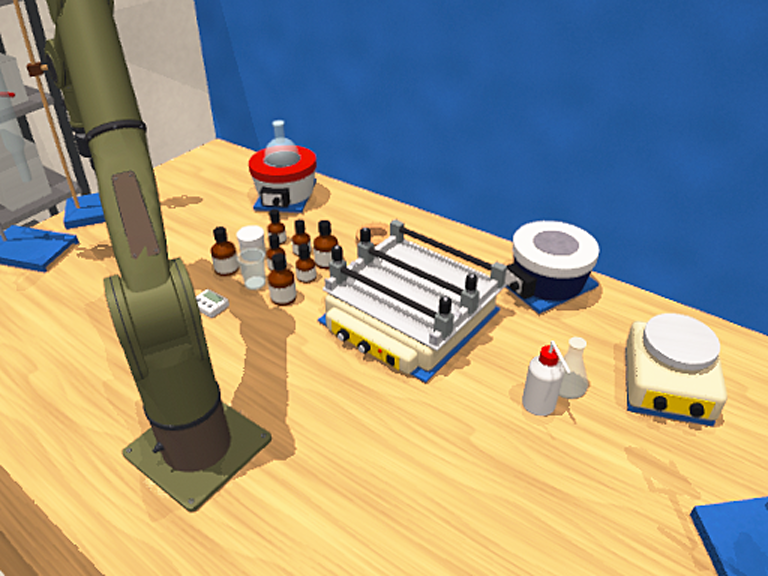

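The top view shows three large bottles, at about (253,260), (150,350) and (256,352). Four small ones stand at (160,261), (208,261), (204,306) and (252,301). The jar and beaker sit among them, and the shaker is at (410,285). I'll zoom in to get cap and knob pixels.

```bash
python3 - <<'E'
from h import *
im=cv2.imread("pics/t0_raw.png")
def z(n,x0,y0,x1,y1,s):
    c=cv2.resize(im[y0:y1,x0:x1],None,fx=s,fy=s,interpolation=cv2.INTER_CUBIC)
    c=np.clip(c.astype(float)*1.5,0,255).astype(np.uint8)
    for x in range((x0+9)//10*10,x1,10): cv2.line(c,((x-x0)*s,0),((x-x0)*s,6 if x%50 else 14),(255,0,255),1)
    for y in range((y0+9)//10*10,y1,10): cv2.line(c,(0,(y-y0)*s),(6 if y%50 else 14,(y-y0)*s),(255,0,255),1)
    cv2.imwrite(n,c)
z("pics/t0b.png",80,155,195,250,6)
z("pics/t0s.png",205,125,345,255,5)
E
```

```text
(no output)
```

View pics/t0b.png

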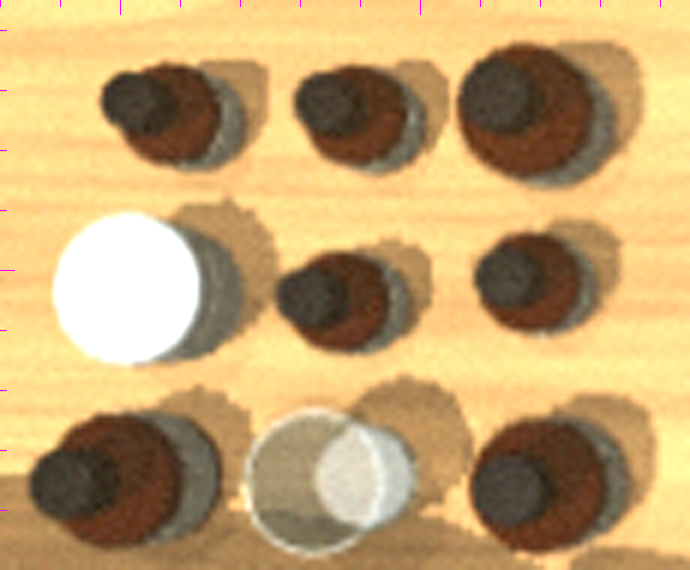

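View pics/t0s.png

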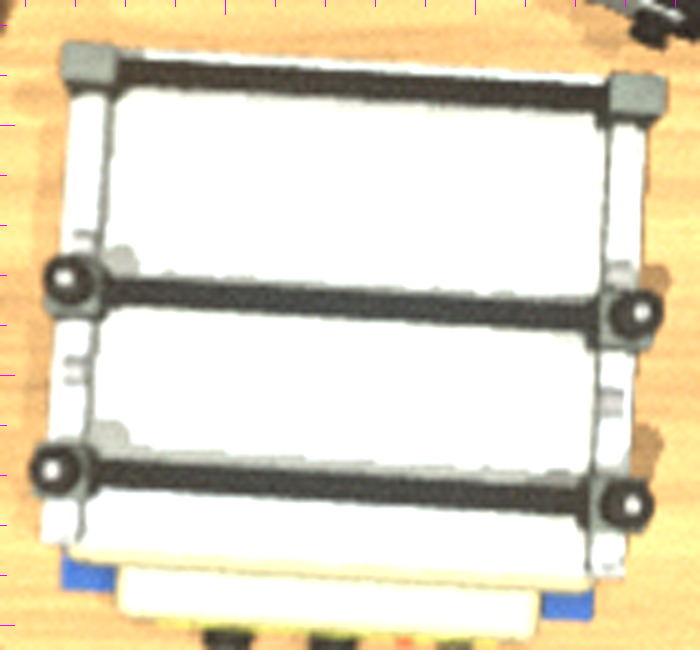

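```bash
python3 - <<'E'
from h import *
b={'Sa':(132,101),'Sb':(326,102),'La':(496,96),'Sc':(307,297),'Sd':(505,277),'Lb':(66,483),'Lc':(507,488)}
im=cv2.imread("pics/s0_raw.png")
P=[]
for k,(x,y) in b.items():
    p=ray("top",[x/6+80-.4,y/6+155-.4],125 if k[0]=='L' else 96)[0]; P.append(p); print(k,p.round(1), proj("side",p).round(1))
k={'BL':(69,278),'BR':(637,314),'FL':(55,469),'FR':(629,505)}
Q={n:ray("top",[x/5+205-.4,y/5+125-.4],179)[0] for n,(x,y) in k.items()}
for n in Q: print(n,Q[n].round(1),proj("side",Q[n]).round(1)); P.append(Q[n])
fb=[ray("top",[x/5+205-.4,y/5+125-.4],127)[0] for x,y in((118,72),(608,97))]
print("fixed",np.round(fb,1))
for a,c in(('BL','BR'),('FL','FR')):
    d=Q[a]-Q[c]; print(np.hypot(*d[:2]), -np.arctan2(d[0],d[1]), (Q[a]+Q[c])/2)
d=fb[0]-fb[1]; print(-np.arctan2(d[0],d[1]))
d=(Q['BL']-Q['FL']);print(np.arctan2(d[1],d[0])); d=(Q['BR']-Q['FR']);print(np.arctan2(d[1],d[0]))
c=im[135:245,130:340]; s=3.6
c=cv2.resize(c,None,fx=s,fy=s,interpolation=cv2.INTER_CUBIC)
c=np.clip(c*1.5,0,255).astype(np.uint8)
for p in P:
    u=proj("side",p)[0]; cv2.circle(c,(int((u[0]-130+.5)*s),int((u[1]-135+.5)*s)),3,(0,255,0),-1)
cv2.imwrite("pics/s0c.png",c)
E
```

```text
Sa [602.1 365.1  96. ] [[182.3 141. ]]
Sb [601.7 272.3  96. ] [[199.2 148. ]]
La [600.8 185.3 125. ] [[215.4 148.6]]
Sc [511.5 278.6  96. ] [[181.9 157.8]]
Sd [521.4 186.4  96. ] [[201.7 164.5]]
Lb [425.7 378.5 125. ] [[146.1 153.1]]
Lc [426.5 176.5 125. ] [[184.9 170.9]]
BL [569.9  28.  179. ] [[243.2 153.1]]
BR [ 553.3 -257.7  179. ] [[313.1 184.3]]
FL [473.7  33.7 179. ] [[224.2 165.3]]
FR [ 457.7 -253.2  179. ] [[295.8 199.6]]
fixed [[ 686.2    8.9  127. ]
 [ 673.9 -252.6  127. ]]
286.13483221329017 -0.05785010192357772 [ 561.58656115 -114.87223959  179.        ]
287.3957277942866 -0.05582142588147986 [ 465.66834588 -109.73594905  179.        ]
-0.04692134944137197
-0.06005118418268228
-0.046904395742772005
```

View pics/s0c.png

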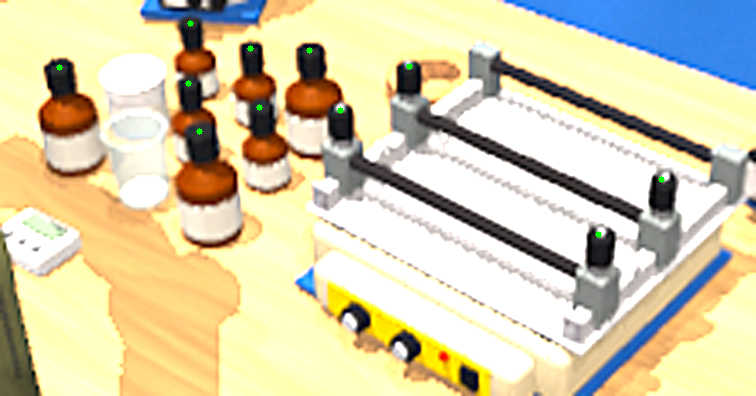

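The knob and cap points measured in the top view land on the knobs and caps in the side view, and the knob spacing is 287 mm against the nominal 290. The platform centre is about (552,-114) with yaw -0.054, and the clamp bars start about 9 and 7 mm along. I'll start with the large bottle at (426,176).

```bash

python3 -m handwheel '[[[-0.18,0.055,-0.13,0,0.08],[-0.18,0.055,-0.13,0,0.08],[-0.18,0.055,-0.13,0,0.08],[-0.18,0.055,-0.13,0,0],[-0.18,0.055,-0.13,0,0]]]' 60
python3 -m handwheel '[[[-0.18,0.055,-0.13,0,0],[-0.18,0.055,-0.13,0,0],[-0.18,0.055,-0.13,0,0],[-0.18,0.055,-0.13,0,0],[-0.18,0.055,-0.13,0,0]]]'
python3 -m handwheel '[[[-0.18,0,0,0,0],[-0.18,0,0,0,0],[-0.18,0,0,0,0],[-0.18,0,0,0,0],[-0.18,0,0,0,0]]]'
```

```text
time_s: 0.6
tool_pos: [344.4, 370.8, 231.0]
tool_rot: [0.027, 1.0, -0.0, -0.0]
ft_force: [0.6, 0.1, 0.4]
gripper_width: 50.1
time_s: 1.1
tool_pos: [426.9, 175.9, 231.2]
tool_rot: [0.027, 1.0, -0.0, -0.0]
ft_force: [1.6, 0.3, -0.3]
gripper_width: 50.2
time_s: 1.6
tool_pos: [426.0, 179.0, 231.3]
tool_rot: [0.026, 1.0, 0.0, -0.0]
ft_force: [0.1, 0.4, 0.1]
gripper_width: 50.7
```

```bash

python3 -m handwheel '[[[-0.18,0.001,-0.008,-0.13,0],[-0.18,0,0,-0.13,0],[-0.18,0,0,-0.13,0],[-0.18,0,0,-0.05,0],[-0.18,0,0,-0.023,0]]]'
python3 -m handwheel '[[[-0.18,0,0,0,0],[0.2,0,0,0,0],[1,0,0,0,0],[1,0,0,0,0],[1,0,0,0,0]]]'
python3 -m handwheel '[[[1,0,0,0.02,0],[1,0,0,0.05,0],[1,0,0,0.1,0],[1,0,0,0.15,0],[1,0,0,0.15,0]]]'
python3 - <<'E'
from h import *
save("side","s1",(60,100,380,300),2.4); save("top","t1")
E
```

```text
time_s: 2.1
tool_pos: [425.7, 175.8, 90.8]
tool_rot: [0.026, 1.0, -0.001, -0.001]
ft_force: [1.3, 0.4, 0.7]
gripper_width: 50.3
time_s: 2.6
tool_pos: [427.5, 175.8, 93.6]
tool_rot: [0.027, 1.0, 0.001, 0.001]
ft_force: [-0.1, 0.7, 7.8]
gripper_width: 30.2
time_s: 3.1
tool_pos: [425.9, 174.5, 234.9]
tool_rot: [0.027, 1.0, -0.0, -0.001]
ft_force: [1.3, 1.0, -2.9]
gripper_width: 30.5
```

View pics/s1.png

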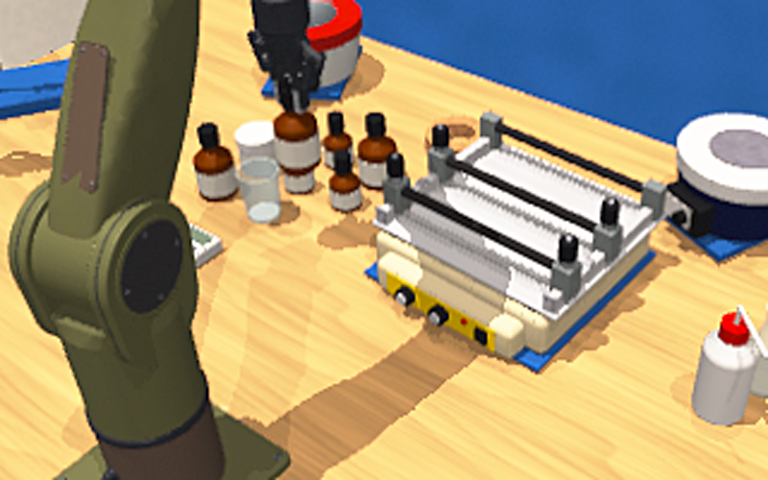

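The bottle hangs straight from the gripper, with its cap at about (297,85) in this crop. I'll carry it over to the right-hand place of the back row.

```bash

python3 -m handwheel '[[[1,0,0,0.11,0],[1,0,0,0.11,0],[1,0.03,-0.05,0,0],[1,0.057,-0.103,0,0],[1,0.057,-0.103,0,0]]]'
python3 -m handwheel '[[[1,0.057,-0.103,0,0],[1,0.057,-0.103,0,0],[1,0.057,-0.103,0,0],[1,0.057,-0.103,0,0],[1,0.057,-0.103,0,0]]]'
python3 -m handwheel '[[[1,0.057,-0.103,0,0],[1,0.057,-0.103,0,0],[1,0.057,-0.103,0,0],[1,0.057,-0.103,0,0],[1,0.03,-0.05,0,0]]]'
python3 -m handwheel '[[[1,0,0,0,0],[1,0,0,0,0],[1,0,0,0,0],[1,0,0,0,0],[1,0,0,0,0]]]'
```

```text
time_s: 3.7
tool_pos: [469.5, 97.4, 298.9]
tool_rot: [0.026, 1.0, -0.0, -0.001]
ft_force: [0.2, 0.1, -2.2]
gripper_width: 30.3
time_s: 4.2
tool_pos: [554.9, -57.8, 298.2]
tool_rot: [0.028, 1.0, -0.0, -0.001]
ft_force: [0.2, -0.1, -2.2]
gripper_width: 30.4
time_s: 4.7
tool_pos: [632.4, -199.4, 297.3]
tool_rot: [0.03, 1.0, -0.001, -0.001]
ft_force: [-0.2, -0.1, -3.2]
gripper_width: 30.5
time_s: 5.2
tool_pos: [632.7, -193.7, 299.6]
tool_rot: [0.027, 1.0, 0.0, -0.0]
ft_force: [0.2, -0.4, -1.6]
gripper_width: 30.6
```

```bash

python3 -m handwheel '[[[1,0,-0.004,-0.12,0],[1,0,0,-0.12,0],[1,0,0,-0.08,0],[1,0,0,-0.05,0],[1,0,0,-0.02,0]]]'
python3 -m handwheel '[[[1,0,0,0,0],[1,0,0,0,0],[1,0,0,-0.005,0],[1,0,0,0,0],[1,0,0,0,0]]]'
python3 -m handwheel '[[[1,0,0,-0.005,0],[1,0,0,0,0],[1,0,0,0,0],[1,0,0,0,0],[1,0,0,0,0]]]'
python3 - <<'E'
from h import *
save("side","s2",(190,100,370,240),4.2); save("top","t2")
E
```

```text
time_s: 5.7
tool_pos: [631.7, -195.3, 180.6]
tool_rot: [0.027, 1.0, 0.0, -0.002]
ft_force: [-0.3, 0.1, -3.4]
gripper_width: 30.6
time_s: 6.2
tool_pos: [633.2, -195.9, 181.5]
tool_rot: [0.027, 1.0, -0.0, 0.0]
ft_force: [-0.3, 0.0, -1.9]
gripper_width: 30.8
time_s: 6.7
tool_pos: [633.0, -195.8, 179.4]
tool_rot: [0.027, 1.0, 0.0, 0.0]
ft_force: [0.2, -0.0, -2.0]
gripper_width: 30.3
```

View pics/s2.png

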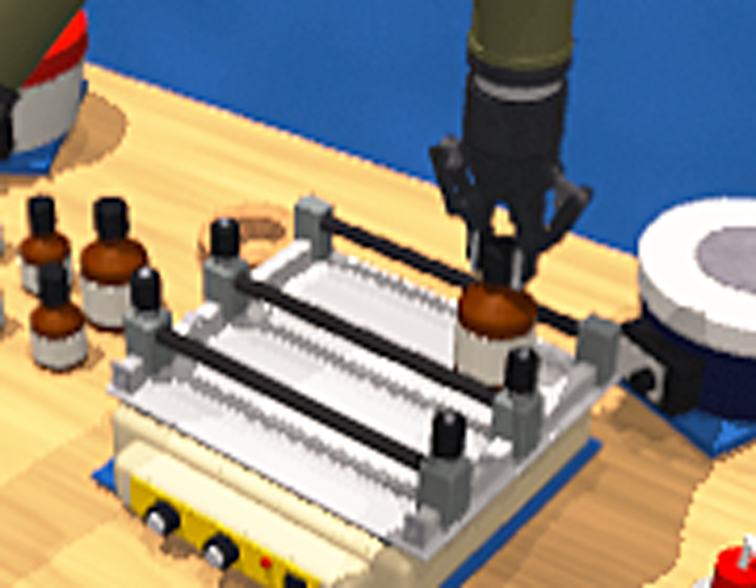

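The bottle is upright between the bars, with its body at (497,340). I'll lower it to contact.

```bash

python3 -m handwheel '[[[1,0,0,-0.004,0],[1,0,0,0,0],[1,0,0,0,0],[1,0,0,0,0],[1,0,0,0,0]]]'
python3 -m handwheel '[[[1,0,0,-0.004,0],[1,0,0,0,0],[1,0,0,0,0],[1,0,0,0,0],[1,0,0,0,0]]]'
```

```text
time_s: 7.3
tool_pos: [633.2, -195.9, 178.7]
tool_rot: [0.027, 1.0, -0.0, 0.0]
ft_force: [-0.8, 0.8, 4.0]
gripper_width: 30.4
time_s: 7.8
tool_pos: [633.3, -195.9, 178.7]
tool_rot: [0.027, 1.0, -0.0, 0.001]
ft_force: [-3.6, 0.1, 9.0]
gripper_width: 30.5
```

Contact is at z 178.7, as predicted. I'll release, retreat to the left and take another top picture.

```bash

python3 -m handwheel '[[[0.1,0,0,0,0],[-0.18,0,0,0,0],[-0.18,0,0,0,0],[-0.18,0,0,0.05,0],[-0.18,0,0,0.12,0]]]'
python3 -m handwheel '[[[-0.18,0,0,0.12,0],[-0.18,-0.008,0.1,0.08,0],[-0.18,-0.008,0.12,0,0],[-0.18,-0.008,0.13,0,0],[-0.18,-0.008,0.13,0,0]]]'
python3 -m handwheel '[[[-0.18,-0.008,0.13,0,0],[-0.18,-0.008,0.13,0,0],[-0.18,-0.012,0.13,0,0],[-0.18,-0.012,0.13,0,0],[-0.18,-0.012,0.13,0,0]]]'
python3 -m handwheel '[[[-0.18,-0.015,0.13,0,0],[-0.18,0,0,0,0],[-0.18,0,0,0,0],[-0.18,0,0,0,0],[-0.18,0,0,0,0]]]'
cat >> h.py <<'E'
def zoom(name,out,x0,y0,x1,y1,s,g=1.5):
    im=cv2.imread(f"pics/{name}_raw.png")
    c=cv2.resize(im[y0:y1,x0:x1],None,fx=s,fy=s,interpolation=cv2.INTER_CUBIC)
    cv2.imwrite(f"pics/{out}.png",np.clip(c.astype(float)*g,0,255).astype(np.uint8))
EXP={'Sa':(602.1,365.1,96),'Sb':(601.7,272.3,96),'La':(600.8,185.3,125),'Sc':(511.5,278.6,96),'Sd':(521.4,186.4,96),'Lb':(425.7,378.5,125),'Lc':(426.5,176.5,125)}
def changed(a,b):
    "compare patches of two saved top pictures at the expected caps: mean abs diff"
    A,B=[cv2.GaussianBlur(cv2.imread(f"pics/{n}_raw.png"),(3,3),0).astype(float) for n in(a,b)]
    for k,p in EXP.items():
        u,v=np.rint(proj("top",p)[0]).astype(int); P=np.s_[v-8:v+12,u-8:u+12]
        print(k,np.abs(A[P]-B[P]).mean().round(1),end='; ')
    print()
E
python3 - <<'E'
from h import *
save("top","t3"); changed("t0","t3")
E
```

```text
time_s: 8.3
tool_pos: [630.7, -195.5, 226.0]
tool_rot: [0.027, 1.0, 0.001, -0.004]
ft_force: [0.3, -1.1, 0.5]
gripper_width: 50.5
time_s: 8.8
tool_pos: [623.5, -50.5, 289.5]
tool_rot: [0.028, 1.0, 0.0, 0.001]
ft_force: [2.0, 0.6, -0.2]
gripper_width: 50.6
time_s: 9.3
tool_pos: [607.7, 144.8, 289.2]
tool_rot: [0.027, 1.0, 0.0, 0.001]
ft_force: [0.7, -0.7, -0.6]
gripper_width: 50.4
time_s: 9.8
tool_pos: [603.8, 180.2, 288.3]
tool_rot: [0.029, 1.0, -0.0, 0.0]
ft_force: [0.2, -0.0, 0.8]
gripper_width: 50.5
Sa 39.1; Sb 39.5; La 9.0; Sc 36.6; Sd 10.7; Lb 30.6; Lc 109.1;
```

View pics/t3.png

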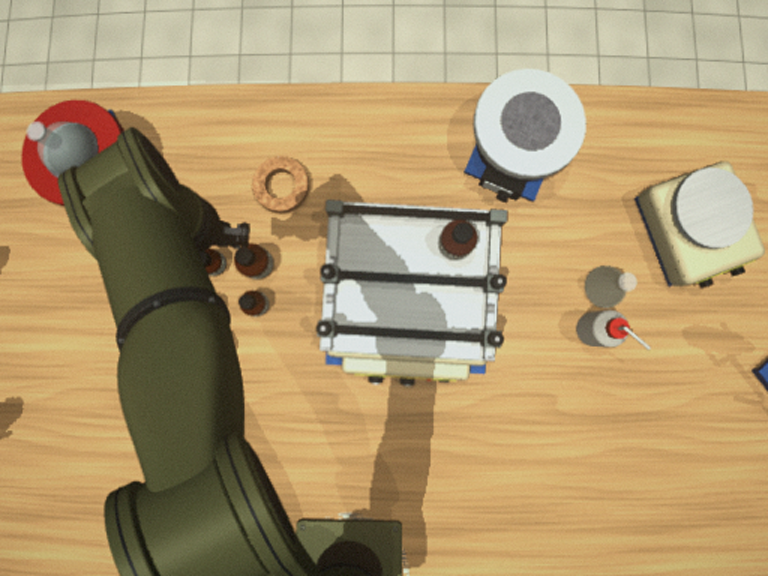

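Bottle 1 stands in the right place, at about (459,238), and the next bottle (253,260) hasn't moved. I'll pick that one for the middle place.

```bash

python3 -m handwheel '[[[-0.18,-0.01,0.017,-0.15,0],[-0.18,0,0,-0.15,0],[-0.18,0,0,-0.15,0],[-0.18,0,0,-0.13,0],[-0.18,0,0,-0.07,0]]]'
python3 -m handwheel '[[[-0.18,0,0,0,0],[-0.18,0,0,0,0],[0.2,0,0,0,0],[1,0,0,0,0],[1,0,0,0,0]]]'
python3 -m handwheel '[[[1,0,0,0,0],[1,0,0,0,0],[1,0,0,0.02,0],[1,0,0,0.05,0],[1,0,0,0.1,0]]]'
python3 -m handwheel '[[[1,0,0,0.12,0],[1,0,0,0.12,0],[1,0,0,0.12,0],[1,0,0,0.12,0],[1,0,0,0.04,0]]]'
python3 -m handwheel '[[[1,0.006,-0.05,0,0],[1,0.012,-0.1,0,0],[1,0.012,-0.1,0,0],[1,0.012,-0.1,0,0],[1,0.012,-0.1,0,0]]]'
python3 -m handwheel '[[[1,0.012,-0.1,0,0],[1,0.012,-0.1,0,0],[1,0.012,-0.1,0,0],[1,0.012,-0.1,0,0],[1,0.012,-0.1,0,0]]]'
python3 -m handwheel '[[[1,0.006,-0.064,0,0],[1,0,0,0,0],[1,0,0,0,0],[1,0,0,0,0],[1,0,0,0,0]]]'
```

```text
time_s: 10.35
tool_pos: [598.6, 185.1, 89.5]
tool_rot: [0.028, 1.0, -0.001, -0.002]
ft_force: [-1.2, -0.8, 0.0]
gripper_width: 50.5
time_s: 10.85
tool_pos: [601.8, 187.2, 95.1]
tool_rot: [0.028, 1.0, 0.0, 0.002]
ft_force: [0.1, -2.0, 6.6]
gripper_width: 30.5
time_s: 11.35
tool_pos: [598.3, 186.6, 143.2]
tool_rot: [0.027, 1.0, -0.001, -0.002]
ft_force: [-0.3, -0.7, -3.0]
gripper_width: 30.4
time_s: 11.85
tool_pos: [601.8, 188.5, 305.0]
tool_rot: [0.027, 1.0, 0.002, 0.004]
ft_force: [1.6, 0.0, -1.9]
gripper_width: 30.3
time_s: 12.35
tool_pos: [614.8, 48.9, 297.2]
tool_rot: [0.028, 1.0, -0.001, -0.003]
ft_force: [0.3, 0.7, -2.9]
gripper_width: 30.6
time_s: 12.85
tool_pos: [632.4, -100.7, 297.0]
tool_rot: [0.028, 1.0, -0.0, -0.003]
ft_force: [-0.1, -0.6, -3.9]
gripper_width: 30.5
time_s: 13.35
tool_pos: [635.9, -115.5, 299.5]
tool_rot: [0.026, 1.0, 0.0, -0.001]
ft_force: [0.4, -0.1, -3.3]
gripper_width: 30.6
```

```bash

python3 -m handwheel '[[[1,0.002,-0.012,-0.12,0],[1,0,0,-0.12,0],[1,0,0,-0.08,0],[1,0,0,-0.045,0],[1,0,0,-0.02,0]]]'
python3 -m handwheel '[[[1,0,0,0,0],[1,0,0,0,0],[1,0,0,-0.004,0],[1,0,0,0,0],[1,0,0,0,0]]]'
python3 -m handwheel '[[[1,0,0,-0.004,0],[1,0,0,0,0],[1,0,0,0,0],[1,0,0,0,0],[1,0,0,0,0]]]'
python3 -m handwheel '[[[1,0,0,-0.004,0],[1,0,0,0,0],[1,0,0,0,0],[1,0,0,0,0],[1,0,0,0,0]]]'
```

```text
time_s: 13.85
tool_pos: [636.4, -119.8, 183.4]
tool_rot: [0.027, 1.0, 0.0, -0.001]
ft_force: [0.1, 0.5, -3.3]
gripper_width: 30.2
time_s: 14.35
tool_pos: [637.1, -120.6, 183.9]
tool_rot: [0.027, 1.0, -0.0, 0.0]
ft_force: [-0.0, 0.6, -3.3]
gripper_width: 30.7
time_s: 14.85
tool_pos: [636.9, -120.5, 182.1]
tool_rot: [0.027, 1.0, 0.0, -0.0]
ft_force: [0.0, -0.2, -3.4]
gripper_width: 30.5
time_s: 15.35
tool_pos: [636.9, -120.5, 181.0]
tool_rot: [0.027, 1.0, 0.0, 0.0]
ft_force: [1.0, 0.5, -3.7]
gripper_width: 30.6
```

```bash

python3 -m handwheel '[[[1,0,0,-0.004,0],[1,0,0,0,0],[1,0,0,0,0],[1,0,0,0,0],[1,0,0,0,0]]]'
python3 -m handwheel '[[[1,0,0,-0.003,0],[1,0,0,0,0],[1,0,0,0,0],[1,0,0,0,0],[1,0,0,0,0]]]'
```

```text
time_s: 15.85
tool_pos: [637.2, -120.6, 180.2]
tool_rot: [0.027, 1.0, -0.0, 0.0]
ft_force: [-0.6, -0.7, 3.2]
gripper_width: 30.4
time_s: 16.35
tool_pos: [637.4, -120.7, 180.2]
tool_rot: [0.028, 1.0, -0.0, 0.001]
ft_force: [-0.9, -0.5, 7.9]
gripper_width: 30.5
```

```bash

python3 -m handwheel '[[[0.1,0,0,0,0],[-0.18,0,0,0,0],[-0.18,0,0,0,0],[-0.18,0,0,0.05,0],[-0.18,0,0,0.12,0]]]'
python3 -m handwheel '[[[-0.18,0,0,0.12,0],[-0.18,-0.03,0.08,0.08,0],[-0.18,-0.05,0.12,0,0],[-0.18,-0.05,0.12,0,0],[-0.18,-0.05,0.12,0,0]]]'
python3 -m handwheel '[[[-0.18,-0.05,0.12,0,0],[-0.18,-0.05,0.12,0,0],[-0.18,-0.05,0.12,0,0],[-0.18,-0.05,0.12,0,0],[-0.18,-0.05,0.12,0,0]]]'
python3 -m handwheel '[[[-0.18,-0.05,0.12,0,0],[-0.18,-0.05,0.12,0,0],[-0.18,-0.05,0.12,0,0],[-0.18,-0.05,0.12,0,0],[-0.18,-0.05,0.12,0,0]]]'
python3 -m handwheel '[[[-0.18,-0.02,0.02,0,0],[-0.18,0,0,0,0],[-0.18,0,0,0,0],[-0.18,0,0,0,0],[-0.18,0,0,0,0]]]'
python3 - <<'E'
from h import *
save("top","t4");save("side","s4"); changed("t0","t4")
im=np.vstack([cv2.imread("pics/t4_raw.png")[120:300,60:360],cv2.imread("pics/s4_raw.png")[110:240,80:380]])
cv2.imwrite("pics/v4.png",cv2.resize(im,None,fx=1.9,fy=1.9))
E
```

```text
time_s: 16.85
tool_pos: [634.3, -120.4, 226.9]
tool_rot: [0.027, 1.0, 0.0, -0.004]
ft_force: [1.2, -0.0, -0.0]
gripper_width: 50.7
time_s: 17.35
tool_pos: [582.2, 12.8, 289.9]
tool_rot: [0.028, 1.0, 0.0, 0.0]
ft_force: [1.4, 1.2, -1.1]
gripper_width: 50.2
time_s: 17.85
tool_pos: [507.1, 192.9, 289.7]
tool_rot: [0.027, 1.0, 0.0, -0.0]
ft_force: [-0.1, -0.5, 0.5]
gripper_width: 50.3
time_s: 18.35
tool_pos: [432.0, 372.9, 289.7]
tool_rot: [0.027, 1.0, -0.0, -0.0]
ft_force: [0.2, 0.7, -0.3]
gripper_width: 50.4
time_s: 18.85
tool_pos: [428.0, 375.9, 289.8]
tool_rot: [0.029, 1.0, -0.0, 0.0]
ft_force: [-0.3, -0.6, 0.3]
gripper_width: 50.2
Sa 1.2; Sb 2.2; La 77.1; Sc 14.1; Sd 20.6; Lb 9.1; Lc 89.3;
```

View pics/v4.png

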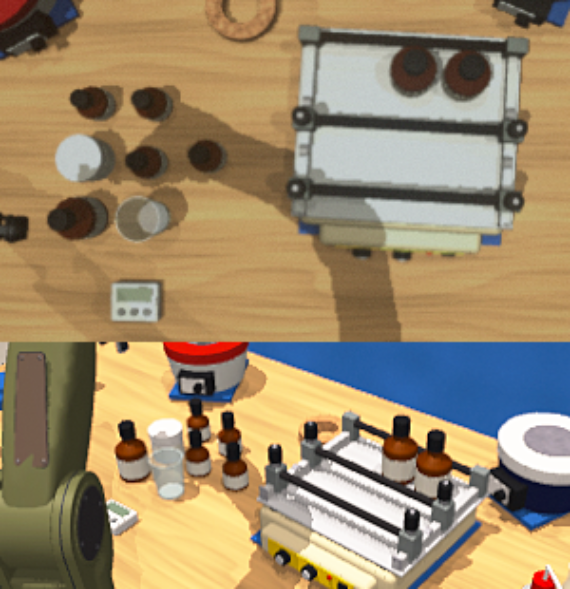

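```bash
python3 - <<'E'
from h import *
for uv in((306,152.6),(278,151.6)): print(ray("top",uv,210))
def zz(x0,y0,x1,y1,s):
    im=cv2.imread("pics/t4_raw.png")[y0:y1,x0:x1]
    return np.clip(cv2.resize(im,None,fx=s,fy=s,interpolation=cv2.INTER_CUBIC)*2.0,0,255).astype(np.uint8)
a=zz(75,155,195,255,5); b=zz(250,130,330,180,5)
h=np.zeros((500,1000,3),np.uint8); h[:500,:600]=a; h[:250,600:1000]=b
cv2.imwrite("pics/v4b.png",h[:,:1000])
h2=np.vstack([a[:,:],np.zeros((4,600,3),np.uint8)]); 
cv2.imwrite("pics/v4c.png",np.vstack([a[:340],cv2.copyMakeBorder(b,0,0,0,200,0)]))
E
```

```text
[[ 635.66247842 -189.08664734  210.        ]]
[[ 637.73545075 -120.55099042  210.        ]]
```

View pics/v4c.png

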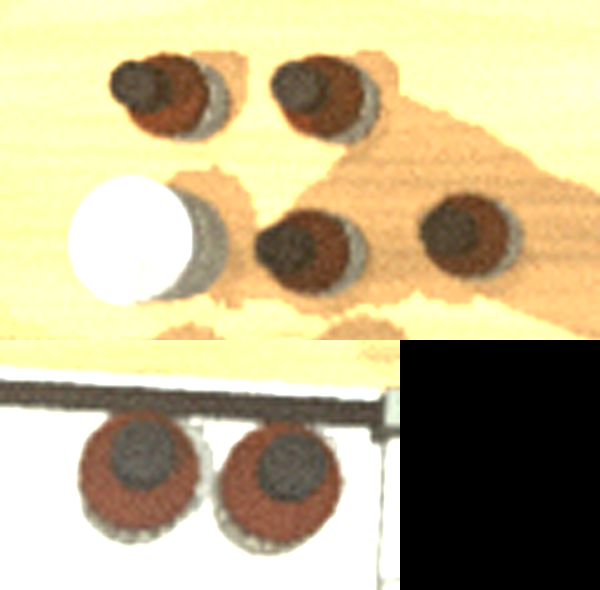

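Both placed caps sit where planned, about 75 mm apart, and the bench bottles haven't moved. Next is the third large bottle.

```bash

python3 -m handwheel '[[[-0.18,-0.008,0.009,-0.15,0],[-0.18,0,0,-0.15,0],[-0.18,0,0,-0.15,0],[-0.18,0,0,-0.13,0],[-0.18,0,0,-0.073,0]]]'
python3 -m handwheel '[[[-0.18,0,0,0,0],[-0.18,0,0,0,0],[0.2,0,0,0,0],[1,0,0,0,0],[1,0,0,0,0]]]'
python3 -m handwheel '[[[1,0,0,0,0],[1,0,0,0,0],[1,0,0,0.02,0],[1,0,0,0.05,0],[1,0,0,0.1,0]]]'
python3 -m handwheel '[[[1,0,0,0.12,0],[1,0,0,0.12,0],[1,0,0,0.12,0],[1,0,0,0.12,0],[1,0,0,0.04,0]]]'
python3 -m handwheel '[[[1,0.025,-0.05,0,0],[1,0.05,-0.1,0,0],[1,0.05,-0.1,0,0],[1,0.05,-0.1,0,0],[1,0.05,-0.1,0,0]]]'
python3 -m handwheel '[[[1,0.05,-0.1,0,0],[1,0.05,-0.1,0,0],[1,0.05,-0.1,0,0],[1,0.05,-0.1,0,0],[1,0.05,-0.1,0,0]]]'
python3 -m handwheel '[[[1,0.05,-0.1,0,0],[1,0.05,-0.1,0,0],[1,0.05,-0.1,0,0],[1,0.05,-0.1,0,0],[1,0.03,-0.05,0,0]]]'
python3 -m handwheel '[[[1,0,0,0,0],[1,0,0,0,0],[1,0,0,0,0],[1,0,0,0,0],[1,0,0,0,0]]]'
```

```text
time_s: 19.45
tool_pos: [423.6, 378.4, 90.9]
tool_rot: [0.028, 1.0, -0.002, -0.001]
ft_force: [0.5, -0.5, -0.2]
gripper_width: 50.1
time_s: 19.95
tool_pos: [425.5, 381.0, 95.9]
tool_rot: [0.028, 1.0, 0.001, 0.001]
ft_force: [-0.0, -1.1, 6.3]
gripper_width: 30.7
time_s: 20.45
tool_pos: [423.3, 378.7, 144.2]
tool_rot: [0.027, 1.0, -0.002, -0.002]
ft_force: [0.7, 0.2, -2.5]
gripper_width: 30.7
time_s: 20.95
tool_pos: [425.4, 381.5, 305.1]
tool_rot: [0.027, 1.0, 0.003, 0.002]
ft_force: [-0.1, 0.5, -1.8]
gripper_width: 30.4
time_s: 21.45
tool_pos: [491.7, 243.3, 300.0]
tool_rot: [0.027, 1.0, -0.001, -0.001]
ft_force: [-0.2, -0.1, -2.7]
gripper_width: 30.5
time_s: 21.95
tool_pos: [566.5, 93.5, 299.9]
tool_rot: [0.027, 1.0, -0.0, -0.001]
ft_force: [0.8, 0.3, -2.8]
gripper_width: 30.4
time_s: 22.45
tool_pos: [635.9, -44.6, 299.4]
tool_rot: [0.03, 1.0, -0.001, -0.001]
ft_force: [0.4, -0.8, -3.0]
gripper_width: 30.4
time_s: 22.95
tool_pos: [635.7, -38.7, 301.1]
tool_rot: [0.027, 1.0, 0.0, -0.0]
ft_force: [0.3, 0.3, -2.4]
gripper_width: 30.6
```

```bash

python3 -m handwheel '[[[1,0.016,-0.014,-0.12,0],[1,0,0,-0.12,0],[1,0,0,-0.08,0],[1,0,0,-0.05,0],[1,0,0,-0.02,0]]]'
python3 -m handwheel '[[[1,0,0,0,0],[1,0,0,0,0],[1,0,0,-0.004,0],[1,0,0,0,0],[1,0,0,0,0]]]'
python3 -m handwheel '[[[1,0,0,-0.004,0],[1,0,0,0,0],[1,0,0,0,0],[1,0,0,0,0],[1,0,0,0,0]]]'
```

```text
time_s: 23.45
tool_pos: [639.5, -43.7, 182.1]
tool_rot: [0.027, 1.0, 0.0, -0.002]
ft_force: [-0.1, 1.0, -2.0]
gripper_width: 30.5
time_s: 23.95
tool_pos: [641.0, -44.1, 183.3]
tool_rot: [0.027, 1.0, 0.0, 0.0]
ft_force: [0.1, -0.0, -2.7]
gripper_width: 30.4
time_s: 24.45
tool_pos: [640.8, -44.0, 181.5]
tool_rot: [0.027, 1.0, 0.0, 0.0]
ft_force: [0.2, -0.4, -2.2]
gripper_width: 30.7
```

```bash

python3 -m handwheel '[[[1,0,0,-0.004,0],[1,0,0,0,0],[1,0,0,0,0],[1,0,0,0,0],[1,0,0,0,0]]]'
python3 -m handwheel '[[[1,0,0,-0.003,0],[1,0,0,0,0],[1,0,0,0,0],[1,0,0,0,0],[1,0,0,0,0]]]'
```

```text
time_s: 24.95
tool_pos: [641.0, -44.1, 181.0]
tool_rot: [0.027, 1.0, -0.0, 0.0]
ft_force: [-2.5, -0.4, 6.2]
gripper_width: 30.3
time_s: 25.45
tool_pos: [641.2, -44.1, 181.0]
tool_rot: [0.027, 1.0, -0.0, 0.001]
ft_force: [-2.7, -0.4, 9.8]
gripper_width: 30.1
```

```bash

python3 -m handwheel '[[[0.1,0,0,0,0],[-0.18,0,0,0,0],[-0.18,0,0,0,0],[-0.18,0,0,0.05,0],[-0.18,0,0,0.12,0]]]'
python3 -m handwheel '[[[0.5,0,0,0.12,0],[1,-0.05,0.03,0.08,0],[1,-0.12,0.08,0,0],[1,-0.12,0.08,0,0],[1,-0.1,0.065,0,0]]]'
python3 -m handwheel '[[[1,0,0,0,0],[1,0,0,0,0],[1,0,0,0,0],[1,0,0,0,0],[1,0,0,0,0]]]'
python3 - <<'E'
from h import *
save("top","t5")
E
```

```text
time_s: 25.95
tool_pos: [638.3, -44.3, 227.4]
tool_rot: [0.027, 1.0, -0.0, -0.004]
ft_force: [1.1, 0.4, -0.1]
gripper_width: 50.5
time_s: 26.45
tool_pos: [521.8, 33.8, 290.4]
tool_rot: [0.027, 1.0, 0.0, -0.0]
ft_force: [-0.1, -0.5, 0.8]
gripper_width: 0.0
time_s: 26.95
tool_pos: [524.5, 31.8, 290.1]
tool_rot: [0.028, 1.0, 0.0, 0.0]
ft_force: [-0.7, -0.1, 0.1]
gripper_width: 0.3
```

```bash

python3 -m handwheel '[[[1,0,0,-0.13,0],[1,0,0,-0.13,0],[1,0,0,-0.1,0],[1,0,0,-0.07,0],[1,0,0,-0.03,0]]]'
python3 -m handwheel '[[[1,0,0,0,0],[1,0.02,-0.001,0,0],[1,0.02,-0.001,0,0],[1,0.01,0,0,0],[1,0,0,0,0]]]'
python3 -m handwheel '[[[1,0.01,-0.001,0,0],[1,0.01,0,0,0],[1,0.01,-0.001,0,0],[1,0,0,0,0],[1,0,0,0,0]]]'
python3 -m handwheel '[[[1,0.01,-0.001,0,0],[1,0.01,0,0,0],[1,0.01,-0.001,0,0],[1,0,0,0,0],[1,0,0,0,0]]]'
```

```text
time_s: 27.5
tool_pos: [522.8, 32.1, 150.4]
tool_rot: [0.028, 1.0, -0.0, -0.002]
ft_force: [0.6, -1.1, 0.1]
gripper_width: -0.3
time_s: 28.0
tool_pos: [540.0, 31.9, 153.1]
tool_rot: [0.028, 1.0, 0.0, 0.001]
ft_force: [0.2, -0.2, -1.0]
gripper_width: 0.0
time_s: 28.5
tool_pos: [547.8, 31.3, 152.4]
tool_rot: [0.027, 1.0, 0.0, -0.0]
ft_force: [0.9, 0.2, -0.3]
gripper_width: 0.3
time_s: 29.0
tool_pos: [557.3, 30.6, 152.4]
tool_rot: [0.027, 1.0, 0.0, 0.0]
ft_force: [-0.1, -0.1, -0.3]
gripper_width: 0.2
```

```bash
python3 - <<'E'
from h import *
save("top","t6");save("side","s6")
a=cv2.imread("pics/t6_raw.png")[125:255,205:345];b=cv2.imread("pics/s6_raw.png")[120:220,200:340]
im=np.vstack([cv2.resize(a,None,fx=2.5,fy=2.5,interpolation=2),cv2.resize(b,None,fx=2.5,fy=2.5,interpolation=2)])
cv2.imwrite("pics/v6.png",np.clip(im*1.4,0,255).astype(np.uint8))
E
```

```text
(no output)
```

View pics/v6.png

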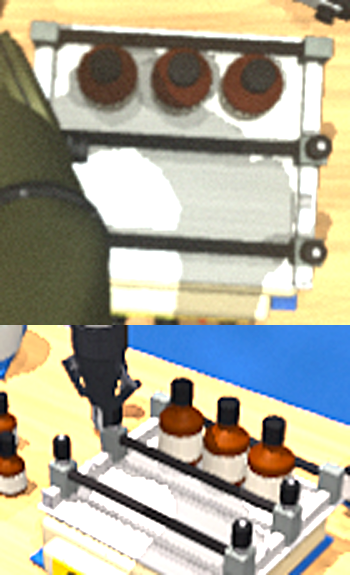

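The bar is moving: its right knob has shifted back about 4 px (9 mm), at low force. The three large bottles stand in the back row. I'll keep pushing.

```bash

python3 -m handwheel '[[[1,0.01,-0.001,0,0],[1,0.01,0,0,0],[1,0.01,-0.001,0,0],[1,0,0,0,0],[1,0,0,0,0]]]'
python3 -m handwheel '[[[1,0.01,-0.001,0,0],[1,0.01,0,0,0],[1,0,0,0,0],[1,0,0,0,0],[1,0,0,0,0]]]'
python3 -m handwheel '[[[1,0.01,-0.001,0,0],[1,0,0,0,0],[1,0,0,0,0],[1,0,0,0,0],[1,0,0,0,0]]]'
python3 -m handwheel '[[[1,0.01,-0.001,0,0],[1,0,0,0,0],[1,0,0,0,0],[1,0,0,0,0],[1,0,0,0,0]]]'
python3 - <<'E'
from h import *
print(ctrl.sense()['ft_force']);save("top","t7")
E
```

```text
time_s: 29.6
tool_pos: [565.1, 30.1, 152.3]
tool_rot: [0.027, 1.0, -0.0, -0.001]
ft_force: [-4.1, 1.2, 3.2]
gripper_width: 0.3
time_s: 30.1
tool_pos: [565.6, 29.9, 151.8]
tool_rot: [0.027, 1.0, -0.001, -0.006]
ft_force: [-14.8, 1.6, 9.3]
gripper_width: -0.2
time_s: 30.6
tool_pos: [568.4, 29.7, 151.7]
tool_rot: [0.027, 1.0, -0.001, -0.006]
ft_force: [-15.7, 1.9, 9.7]
gripper_width: 0.1
time_s: 31.1
tool_pos: [574.3, 29.4, 151.7]
tool_rot: [0.027, 1.0, -0.0, -0.003]
ft_force: [-8.1, 2.1, 3.6]
gripper_width: 0.1
[-8.10598995  2.10771293  3.60647145]
```

```bash

python3 -m handwheel '[[[1,0.007,0,0,0],[1,0,0,0,0],[1,0,0,0,0],[1,0,0,0,0],[1,0,0,0,0]]]'
python3 -m handwheel '[[[1,0.007,0,0,0],[1,0,0,0,0],[1,0,0,0,0],[1,0,0,0,0],[1,0,0,0,0]]]'
python3 -m handwheel '[[[1,0.007,0,0,0],[1,0,0,0,0],[1,0,0,0,0],[1,0,0,0,0],[1,0,0,0,0]]]'
python3 - <<'E'
from h import *
save("top","t8")
def rk(n):
    # right-knob pixels: darkest blob centroid column/row near the rail
    im=cv2.cvtColor(cv2.imread(f"pics/{n}_raw.png"),6); return im
A=rk("t0")
t=A[180:196,325:341]; 
for n in("t0","t6","t7","t8"):
    r=cv2.matchTemplate(rk(n)[150:205,318:350],t,cv2.TM_CCOEFF_NORMED); _,v,_,p=cv2.minMaxLoc(r)
    print(n,v,p[0]+318+7.5,p[1]+150+7.5)
print((ray("top",(332.4,187.8),179)-ray("top",(332.4,188.8),179)))
E
```

```text
time_s: 31.65
tool_pos: [580.1, 29.0, 152.2]
tool_rot: [0.027, 1.0, 0.0, 0.0]
ft_force: [-2.1, 0.9, -1.8]
gripper_width: -0.5
time_s: 32.15
tool_pos: [582.1, 29.0, 152.5]
tool_rot: [0.027, 1.0, -0.0, 0.0]
ft_force: [-2.3, -0.9, -1.6]
gripper_width: -0.1
time_s: 32.65
tool_pos: [582.1, 29.0, 152.4]
tool_rot: [0.027, 1.0, -0.0, -0.002]
ft_force: [-7.9, -0.1, 1.5]
gripper_width: -0.1
t0 0.9999986290931702 332.5 187.5
t6 0.9687568545341492 332.5 183.5
t7 0.8946743607521057 333.5 177.5
t8 0.9011127948760986 333.5 174.5
[[ 2.5185334  -0.01755741  0.        ]]
```

```bash

python3 -m handwheel '[[[1,-0.03,0,0,0],[1,-0.07,0,0,0],[1,0,0,0.1,0],[1,0,0,0.16,0],[1,0,0,0.16,0]]]'
python3 -m handwheel '[[[0.3,-0.02,0.1,0.04,0],[-0.18,-0.03,0.14,0,0],[-0.18,-0.03,0.14,0,0],[-0.18,-0.03,0.14,0,0],[-0.18,0,0,0,0]]]'
python3 -m handwheel '[[[-0.18,0,0,0,0],[-0.18,0,0,0,0],[-0.18,0,0,0,0],[-0.18,0,0,0,0],[-0.18,0,0,0,0]]]'
python3 - <<'E'
from h import *
save("top","t9"); changed("t0","t9");save("side","s9")
a=cv2.imread("pics/t9_raw.png")[125:255,75:345];b=cv2.imread("pics/s9_raw.png")[110:220,110:340]
im=np.vstack([cv2.resize(a,(675,325),interpolation=2),cv2.resize(b,(575,275),interpolation=2).copy() if 0 else cv2.copyMakeBorder(cv2.resize(b,(575,275),interpolation=2),0,0,0,100,0)])
cv2.imwrite("pics/v9.png",np.clip(im*1.4,0,255).astype(np.uint8))
E
```

```text
time_s: 33.2
tool_pos: [554.9, 29.4, 280.4]
tool_rot: [0.027, 1.0, 0.0, 0.001]
ft_force: [1.2, 0.6, -0.2]
gripper_width: 0.2
time_s: 33.7
tool_pos: [519.8, 194.5, 292.0]
tool_rot: [0.022, 1.0, 0.004, 0.002]
ft_force: [0.2, 0.3, 0.2]
gripper_width: 50.5
time_s: 34.2
tool_pos: [521.4, 184.3, 290.4]
tool_rot: [0.028, 1.0, -0.0, 0.0]
ft_force: [-0.4, -0.3, -0.3]
gripper_width: 50.2
Sa 42.1; Sb 25.4; La 103.1; Sc 26.8; Sd 17.6; Lb 24.1; Lc 103.9;
```

View pics/v9.png

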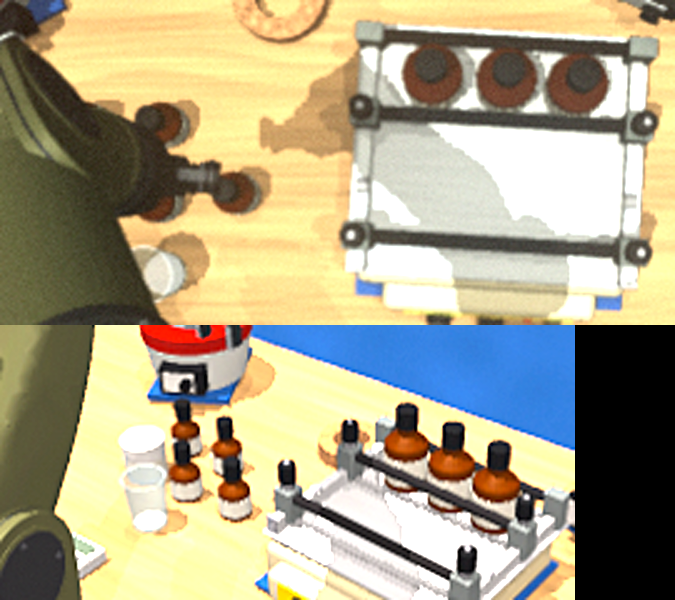

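The back bar is fully back: its knobs are at about (361,107) and (642,123) in the crop, and the three large bottles are upright behind it. I'll check those knob positions, then pick the nearest small bottle.

```bash

python3 - <<'E'
from h import *
print("expect home (604.9,28) (589.2,-261.6):",ray("top",[(219.2,167.6),(331.4,174.0)],179).round(1).tolist())
E
python3 -m handwheel '[[[-0.18,0,0.007,-0.16,0],[-0.18,0,0,-0.16,0],[-0.18,0,0,-0.16,0],[-0.18,0,0,-0.16,0],[-0.18,0,0,-0.08,0]]]'
python3 -m handwheel '[[[-0.18,0,0,-0.035,0],[-0.18,0,0,0,0],[-0.18,0,0,0,0],[0.2,0,0,0,0],[1,0,0,0,0]]]'
python3 -m handwheel '[[[1,0,0,0,0],[1,0,0,0,0],[1,0,0,0.02,0],[1,0,0,0.05,0],[1,0,0,0.1,0]]]'
python3 -m handwheel '[[[1,0,0,0.12,0],[1,0,0,0.12,0],[1,0,0,0.12,0],[1,0,0,0.12,0],[1,0,0,0.04,0]]]'
python3 -m handwheel '[[[1,0.01,-0.06,0,0],[1,0.01,-0.11,0,0],[1,0.01,-0.11,0,0],[1,0.01,-0.11,0,0],[1,0.01,-0.11,0,0]]]'
python3 -m handwheel '[[[1,0.01,-0.11,0,0],[1,0.01,-0.11,0,0],[1,0.01,-0.11,0,0],[1,0.01,-0.11,0,0],[1,0.01,-0.11,0,0]]]'
python3 -m handwheel '[[[1,0.01,-0.11,0,0],[1,0.01,-0.11,0,0],[1,0,-0.04,0,0],[1,0,0,0,0],[1,0,0,0,0]]]'
python3 -m handwheel '[[[1,0,0,0,0],[1,0,0,0,0],[1,0,0,0,0],[1,0,0,0,0],[1,0,0,0,0]]]'
```

```text
expect home (604.9,28) (589.2,-261.6): [[601.9, 26.4, 179.0], [587.2, -256.4, 179.0]]
time_s: 34.8
tool_pos: [519.1, 186.2, 70.8]
tool_rot: [0.027, 1.0, -0.001, -0.002]
ft_force: [-0.7, -1.1, 0.1]
gripper_width: 50.5
time_s: 35.3
tool_pos: [522.2, 187.5, 65.6]
tool_rot: [0.028, 1.0, 0.001, 0.001]
ft_force: [-0.5, 0.5, 5.3]
gripper_width: 26.2
time_s: 35.8
tool_pos: [519.6, 186.5, 114.3]
tool_rot: [0.027, 1.0, -0.001, -0.002]
ft_force: [-0.2, -0.4, -0.0]
gripper_width: 26.3
time_s: 36.3
tool_pos: [522.5, 188.2, 274.9]
tool_rot: [0.027, 1.0, 0.002, 0.003]
ft_force: [0.7, 0.2, -2.1]
gripper_width: 26.7
time_s: 36.8
tool_pos: [535.2, 35.7, 270.1]
tool_rot: [0.027, 1.0, -0.0, -0.001]
ft_force: [0.4, 0.4, -1.5]
gripper_width: 26.3
time_s: 37.3
tool_pos: [550.2, -129.1, 270.0]
tool_rot: [0.027, 1.0, 0.0, -0.001]
ft_force: [0.3, 0.3, -1.4]
gripper_width: 26.6
time_s: 37.8
tool_pos: [556.8, -203.8, 270.5]
tool_rot: [0.027, 1.0, 0.001, -0.0]
ft_force: [-0.1, 0.2, -1.7]
gripper_width: 26.6
time_s: 38.3
tool_pos: [557.1, -205.5, 271.0]
tool_rot: [0.027, 1.0, 0.0, -0.0]
ft_force: [0.1, 0.9, -1.0]
gripper_width: 26.7
```

```bash

python3 -m handwheel '[[[1,-0.013,0.002,-0.12,0],[1,0,0,-0.12,0],[1,0,0,-0.08,0],[1,0,0,-0.05,0],[1,0,0,-0.02,0]]]'
python3 -m handwheel '[[[1,0,0,0,0],[1,0,0,0,0],[1,0,0,-0.005,0],[1,0,0,0,0],[1,0,0,0,0]]]'
python3 -m handwheel '[[[1,0,0,-0.004,0],[1,0,0,0,0],[1,0,0,0,0],[1,0,0,0,0],[1,0,0,0,0]]]'
python3 -m handwheel '[[[1,0,0,-0.003,0],[1,0,0,0,0],[1,0,0,0,0],[1,0,0,0,0],[1,0,0,0,0]]]'
```

```text
time_s: 38.8
tool_pos: [552.2, -204.9, 152.2]
tool_rot: [0.027, 1.0, 0.0, -0.001]
ft_force: [-0.5, 0.9, -0.5]
gripper_width: 26.5
time_s: 39.3
tool_pos: [553.4, -205.2, 152.9]
tool_rot: [0.027, 1.0, -0.0, 0.0]
ft_force: [-0.2, 0.3, 0.0]
gripper_width: 26.4
time_s: 39.8
tool_pos: [553.2, -205.1, 151.2]
tool_rot: [0.027, 1.0, 0.0, -0.0]
ft_force: [0.6, -0.4, -2.4]
gripper_width: 26.5
time_s: 40.3
tool_pos: [553.4, -205.2, 150.7]
tool_rot: [0.027, 1.0, -0.0, 0.0]
ft_force: [-0.3, -0.5, 4.9]
gripper_width: 26.5
```

```bash
cat >> h.py <<'E'
def drift(n0,n1,keys):
    "side-view shift in px of each bottle's patch, s0 -> new"
    A,B=[cv2.imread(f"pics/{n}_raw.png") for n in(n0,n1)]
    for k in keys:
        p=EXP[k]; u,v=np.rint(proj("side",(p[0],p[1],p[2]-18))[0]).astype(int)
        t=A[v-9:v+8,u-6:u+7]; r=cv2.matchTemplate(B[v-29:v+28,u-26:u+27],t,cv2.TM_CCOEFF_NORMED)
        _,m,_,q=cv2.minMaxLoc(r); print(k,q[0]-20,q[1]-20,round(m,2),end='; ')
    print()
E
python3 -m handwheel '[[[0.1,0,0,0,0],[-0.18,0,0,0,0],[-0.18,0,0,0,0],[-0.18,0,0,0.05,0],[-0.18,0,0,0.12,0]]]'
python3 -m handwheel '[[[-0.18,0,0,0.15,0],[-0.18,-0.01,0.06,0.14,0],[-0.18,-0.01,0.12,0,0],[-0.18,-0.01,0.12,0,0],[-0.18,-0.01,0.12,0,0]]]'
python3 -m handwheel '[[[-0.18,-0.01,0.12,0,0],[-0.18,-0.01,0.12,0,0],[-0.18,-0.01,0.12,0,0],[-0.18,-0.01,0.12,0,0],[-0.18,-0.01,0.12,0,0]]]'
python3 -m handwheel '[[[-0.18,-0.01,0.12,0,0],[-0.18,-0.01,0.12,0,0],[-0.18,-0.01,0.12,0,0],[-0.18,-0.01,0.12,0,0],[-0.18,-0.01,0.11,0,0]]]'
python3 -m handwheel '[[[-0.18,0,0,0,0],[-0.18,0,0,0,0],[-0.18,0,0,0,0],[-0.18,0,0,0,0],[-0.18,0,0,0,0]]]'
python3 - <<'E'
from h import *
save("side","s10"); save("top","t10"); drift("s0","s10",["Sa","Sb","Sc"]); changed("t0","t10")
E
```

```text
time_s: 40.8
tool_pos: [550.8, -204.6, 198.9]
tool_rot: [0.027, 1.0, 0.001, -0.004]
ft_force: [0.9, -0.1, 1.0]
gripper_width: 50.3
time_s: 41.3
tool_pos: [540.9, -78.0, 288.6]
tool_rot: [0.028, 1.0, 0.0, 0.0]
ft_force: [0.3, 0.4, 0.1]
gripper_width: 50.5
time_s: 41.8
tool_pos: [525.8, 102.3, 288.2]
tool_rot: [0.027, 1.0, -0.0, -0.0]
ft_force: [1.1, -0.1, 0.0]
gripper_width: 50.6
time_s: 42.3
tool_pos: [510.6, 279.7, 288.2]
tool_rot: [0.027, 1.0, 0.0, -0.0]
ft_force: [0.7, -0.0, -0.1]
gripper_width: 50.5
time_s: 42.8
tool_pos: [511.6, 276.6, 288.3]
tool_rot: [0.028, 1.0, -0.0, 0.0]
ft_force: [-0.2, -0.1, 0.4]
gripper_width: 50.9
Sa 0 0 1.0; Sb 0 0 1.0; Sc 0 0 0.99; 
Sa 3.2; Sb 3.8; La 62.9; Sc 4.5; Sd 67.7; Lb 84.9; Lc 87.6;
```

```bash

python3 -m handwheel '[[[-0.18,0,0.007,-0.16,0],[-0.18,0,0,-0.16,0],[-0.18,0,0,-0.16,0],[-0.18,0,0,-0.16,0],[-0.18,0,0,-0.08,0]]]'
python3 -m handwheel '[[[-0.18,0,0,-0.03,0],[-0.18,0,0,0,0],[-0.18,0,0,0,0],[0.2,0,0,0,0],[1,0,0,0,0]]]'
python3 -m handwheel '[[[1,0,0,0,0],[1,0,0,0,0],[1,0,0,0.02,0],[1,0,0,0.05,0],[1,0,0,0.1,0]]]'
python3 -m handwheel '[[[1,0,0,0.12,0],[1,0,0,0.12,0],[1,0,0,0.12,0],[1,0,0,0.12,0],[1,0,0,0.05,0]]]'
python3 -m handwheel '[[[1,0.01,-0.06,0,0],[1,0.01,-0.11,0,0],[1,0.01,-0.11,0,0],[1,0.01,-0.11,0,0],[1,0.01,-0.11,0,0]]]'
python3 -m handwheel '[[[1,0.01,-0.11,0,0],[1,0.01,-0.11,0,0],[1,0.01,-0.11,0,0],[1,0.01,-0.11,0,0],[1,0.01,-0.11,0,0]]]'
python3 -m handwheel '[[[1,0.02,-0.11,0,0],[1,0.02,-0.11,0,0],[1,0.01,-0.11,0,0],[1,0,-0.04,0,0],[1,0,0,0,0]]]'
python3 -m handwheel '[[[1,0,0,0,0],[1,0,0,0,0],[1,0,0,0,0],[1,0,0,0,0],[1,0,0,0,0]]]'
```

```text
time_s: 43.4
tool_pos: [509.3, 278.3, 68.6]
tool_rot: [0.027, 1.0, -0.002, -0.002]
ft_force: [-0.1, -0.1, 0.3]
gripper_width: 50.1
time_s: 43.9
tool_pos: [512.3, 280.4, 65.1]
tool_rot: [0.028, 1.0, 0.001, 0.001]
ft_force: [-1.2, -0.5, 4.9]
gripper_width: 26.1
time_s: 44.4
tool_pos: [509.7, 278.9, 113.6]
tool_rot: [0.027, 1.0, -0.001, -0.002]
ft_force: [-0.5, 0.3, -0.7]
gripper_width: 26.3
time_s: 44.9
tool_pos: [512.1, 281.0, 277.5]
tool_rot: [0.027, 1.0, 0.002, 0.002]
ft_force: [-0.9, -0.1, -1.6]
gripper_width: 26.1
time_s: 45.4
tool_pos: [525.7, 128.4, 273.7]
tool_rot: [0.027, 1.0, -0.0, -0.0]
ft_force: [1.0, -0.4, -2.3]
gripper_width: 26.3
time_s: 45.9
tool_pos: [540.7, -36.5, 273.7]
tool_rot: [0.027, 1.0, -0.0, -0.0]
ft_force: [1.1, 0.6, -1.8]
gripper_width: 26.6
time_s: 46.4
tool_pos: [555.3, -148.4, 273.2]
tool_rot: [0.03, 1.0, -0.0, -0.0]
ft_force: [0.1, 0.7, -1.2]
gripper_width: 26.3
time_s: 46.9
tool_pos: [556.2, -145.4, 273.4]
tool_rot: [0.027, 1.0, 0.0, 0.0]
ft_force: [0.1, -0.2, -2.3]
gripper_width: 26.3
```

```bash

python3 -m handwheel '[[[1,0.001,0.001,-0.12,0],[1,0,0,-0.12,0],[1,0,0,-0.09,0],[1,0,0,-0.05,0],[1,0,0,-0.02,0]]]'
python3 -m handwheel '[[[1,0,0,0,0],[1,0,0,0,0],[1,0,0,-0.005,0],[1,0,0,0,0],[1,0,0,0,0]]]'
python3 -m handwheel '[[[1,0,0,-0.004,0],[1,0,0,0,0],[1,0,0,0,0],[1,0,0,0,0],[1,0,0,0,0]]]'
```

```text
time_s: 47.4
tool_pos: [555.5, -145.4, 151.6]
tool_rot: [0.027, 1.0, 0.0, -0.002]
ft_force: [-0.3, -1.1, -1.9]
gripper_width: 26.7
time_s: 47.9
tool_pos: [556.7, -145.8, 152.3]
tool_rot: [0.027, 1.0, -0.0, 0.0]
ft_force: [0.2, -0.0, -1.9]
gripper_width: 26.1
time_s: 48.4
tool_pos: [556.5, -145.7, 150.6]
tool_rot: [0.027, 1.0, 0.0, 0.0]
ft_force: [1.2, -0.0, -1.6]
gripper_width: 26.8
```

```bash

python3 -m handwheel '[[[1,0,0,-0.003,0],[1,0,0,0,0],[1,0,0,0,0],[1,0,0,0,0],[1,0,0,0,0]]]'
python3 -m handwheel '[[[1,0,0,-0.002,0],[1,0,0,0,0],[1,0,0,0,0],[1,0,0,0,0],[1,0,0,0,0]]]'
```

```text
time_s: 48.9
tool_pos: [556.6, -145.8, 150.2]
tool_rot: [0.027, 1.0, -0.0, 0.0]
ft_force: [-1.4, -0.3, 5.6]
gripper_width: 26.4
time_s: 49.4
tool_pos: [556.7, -145.8, 150.2]
tool_rot: [0.027, 1.0, -0.0, 0.0]
ft_force: [-2.9, -0.6, 10.4]
gripper_width: 26.3
```

```bash

python3 -m handwheel '[[[0.1,0,0,0,0],[-0.1,0,0,0,0],[-0.1,0,0,0,0],[-0.1,0,0,0.05,0],[-0.18,0,0,0.12,0]]]'
python3 -m handwheel '[[[-0.18,0,0,0.15,0],[-0.18,0.01,0.06,0.14,0],[-0.18,0.01,0.12,0,0],[-0.18,0.01,0.12,0,0],[-0.18,0.01,0.12,0,0]]]'
python3 -m handwheel '[[[-0.18,0.01,0.12,0,0],[-0.18,0.01,0.12,0,0],[-0.18,0.01,0.12,0,0],[-0.18,0.01,0.12,0,0],[-0.18,0.02,0.12,0,0]]]'
python3 -m handwheel '[[[-0.18,0.02,0.12,0,0],[-0.18,0.02,0.12,0,0],[-0.18,0.015,0.12,0,0],[-0.18,0,0,0,0],[-0.18,0,0,0,0]]]'
python3 -m handwheel '[[[-0.18,0,0,0,0],[-0.18,0,0,0,0],[-0.18,0,0,0,0],[-0.18,0,0,0,0],[-0.18,0,0,0,0]]]'
python3 - <<'E'
from h import *
save("side","s11"); save("top","t11"); drift("s0","s11",["Sa","Sb"]); changed("t0","t11")
E
```

```text
time_s: 49.9
tool_pos: [554.1, -145.5, 197.8]
tool_rot: [0.027, 1.0, 0.001, -0.004]
ft_force: [-0.3, -0.6, 0.7]
gripper_width: 49.9
time_s: 50.4
tool_pos: [568.5, -18.6, 287.3]
tool_rot: [0.028, 1.0, 0.0, 0.0]
ft_force: [-0.1, 0.5, -0.6]
gripper_width: 50.4
time_s: 50.9
tool_pos: [586.1, 161.7, 286.8]
tool_rot: [0.027, 1.0, -0.0, -0.0]
ft_force: [1.1, 0.5, -0.6]
gripper_width: 50.2
time_s: 51.4
tool_pos: [602.4, 269.2, 286.4]
tool_rot: [0.026, 1.0, -0.0, -0.0]
ft_force: [1.0, -1.0, -0.0]
gripper_width: 50.5
time_s: 51.9
tool_pos: [603.1, 267.9, 287.2]
tool_rot: [0.028, 1.0, 0.0, 0.0]
ft_force: [-0.2, -0.9, -0.1]
gripper_width: 50.6
Sa 0 0 1.0; Sb 0 0 1.0; 
Sa 15.4; Sb 7.2; La 99.9; Sc 70.8; Sd 67.6; Lb 19.3; Lc 97.1;
```

```bash

python3 -m handwheel '[[[-0.18,-0.005,0.014,-0.16,0],[-0.18,0,0,-0.16,0],[-0.18,0,0,-0.16,0],[-0.18,0,0,-0.16,0],[-0.18,0,0,-0.08,0]]]'
python3 -m handwheel '[[[-0.18,0,0,-0.025,0],[-0.18,0,0,0,0],[-0.18,0,0,0,0],[0.2,0,0,0,0],[1,0,0,0,0]]]'
python3 -m handwheel '[[[1,0,0,0,0],[1,0,0,0,0],[1,0,0,0.02,0],[1,0,0,0.05,0],[1,0,0,0.1,0]]]'
python3 -m handwheel '[[[1,0,0,0.12,0],[1,0,0,0.12,0],[1,0,0,0.12,0],[1,0,0,0.12,0],[1,0,0,0.05,0]]]'
python3 -m handwheel '[[[1,-0.02,-0.06,0,0],[1,-0.02,-0.11,0,0],[1,-0.02,-0.11,0,0],[1,-0.02,-0.11,0,0],[1,-0.02,-0.11,0,0]]]'
python3 -m handwheel '[[[1,-0.02,-0.11,0,0],[1,-0.02,-0.11,0,0],[1,0,-0.11,0,0],[1,0,-0.11,0,0],[1,0,-0.11,0,0]]]'
python3 -m handwheel '[[[1,0,-0.11,0,0],[1,0,-0.04,0,0],[1,0,0,0,0],[1,0,0,0,0],[1,0,0,0,0]]]'
python3 -m handwheel '[[[1,0,0,0,0],[1,0,0,0,0],[1,0,0,0,0],[1,0,0,0,0],[1,0,0,0,0]]]'
```

```text
time_s: 52.5
tool_pos: [599.0, 271.0, 66.7]
tool_rot: [0.027, 1.0, -0.002, -0.003]
ft_force: [-0.2, -0.1, 0.7]
gripper_width: 49.9
time_s: 53.0
tool_pos: [602.7, 273.4, 65.7]
tool_rot: [0.028, 1.0, 0.001, 0.002]
ft_force: [-0.4, -0.2, 5.1]
gripper_width: 26.5
time_s: 53.5
tool_pos: [599.7, 271.2, 113.7]
tool_rot: [0.027, 1.0, -0.001, -0.002]
ft_force: [-1.3, -0.0, -0.6]
gripper_width: 26.8
time_s: 54.0
tool_pos: [602.6, 273.4, 278.9]
tool_rot: [0.027, 1.0, 0.002, 0.003]
ft_force: [-0.0, 0.8, -1.8]
gripper_width: 26.3
time_s: 54.5
tool_pos: [570.7, 121.0, 274.5]
tool_rot: [0.027, 1.0, -0.0, 0.0]
ft_force: [0.5, -0.7, -2.2]
gripper_width: 26.5
time_s: 55.0
tool_pos: [558.9, -44.0, 274.6]
tool_rot: [0.027, 1.0, -0.0, 0.0]
ft_force: [-0.1, 0.1, -1.4]
gripper_width: 26.4
time_s: 55.5
tool_pos: [559.6, -84.9, 274.0]
tool_rot: [0.026, 1.0, 0.001, 0.0]
ft_force: [0.4, -0.1, -2.7]
gripper_width: 26.5
time_s: 56.0
tool_pos: [559.4, -87.5, 273.6]
tool_rot: [0.027, 1.0, 0.0, -0.0]
ft_force: [-0.3, 0.6, -1.7]
gripper_width: 26.7
```

```bash

python3 -m handwheel '[[[1,0.001,0.01,-0.12,0],[1,0,0,-0.12,0],[1,0,0,-0.09,0],[1,0,0,-0.05,0],[1,0,0,-0.02,0]]]'
python3 -m handwheel '[[[1,0,0,0,0],[1,0,0,0,0],[1,0,0,-0.005,0],[1,0,0,0,0],[1,0,0,0,0]]]'
python3 -m handwheel '[[[1,0,0,-0.003,0],[1,0,0,0,0],[1,0,0,0,0],[1,0,0,0,0],[1,0,0,0,0]]]'
python3 -m handwheel '[[[1,0,0,-0.003,0],[1,0,0,0,0],[1,0,0,0,0],[1,0,0,0,0],[1,0,0,0,0]]]'
```

```text
time_s: 56.5
tool_pos: [558.8, -84.6, 151.9]
tool_rot: [0.027, 1.0, 0.0, -0.002]
ft_force: [0.1, 0.1, -1.6]
gripper_width: 26.3
time_s: 57.0
tool_pos: [560.0, -84.6, 152.6]
tool_rot: [0.027, 1.0, -0.0, 0.0]
ft_force: [0.8, -0.7, -1.6]
gripper_width: 26.6
time_s: 57.5
tool_pos: [559.8, -84.5, 151.2]
tool_rot: [0.027, 1.0, 0.0, -0.0]
ft_force: [0.4, 0.3, -2.3]
gripper_width: 26.4
time_s: 58.0
tool_pos: [560.0, -84.5, 150.7]
tool_rot: [0.027, 1.0, 0.0, 0.0]
ft_force: [-1.7, 1.0, 4.8]
gripper_width: 26.7
```

```bash

python3 -m handwheel '[[[0.1,0,0,0,0],[-0.1,0,0,0,0],[-0.1,0,0,0,0],[-0.1,0,0,0.05,0],[-0.18,0,0,0.12,0]]]'
python3 -m handwheel '[[[-0.18,0,0,0.15,0],[-0.18,0.01,0.06,0.14,0],[-0.18,0.01,0.12,0,0],[-0.18,0.01,0.12,0,0],[-0.18,0.01,0.12,0,0]]]'
python3 -m handwheel '[[[-0.18,0.01,0.12,0,0],[-0.18,0.01,0.12,0,0],[-0.18,0.01,0.12,0,0],[-0.18,0.01,0.12,0,0],[-0.18,0.01,0.12,0,0]]]'
python3 -m handwheel '[[[-0.18,0.01,0.12,0,0],[-0.18,0.01,0.12,0,0],[-0.18,0.01,0.12,0,0],[-0.18,0.02,0.12,0,0],[-0.18,0,0,0,0]]]'
python3 -m handwheel '[[[-0.18,0,0,0,0],[-0.18,0,0,0,0],[-0.18,0,0,0,0],[-0.18,0,0,0,0],[-0.18,0,0,0,0]]]'
python3 - <<'E'
from h import *
save("side","s12"); save("top","t12"); drift("s0","s12",["Sa"]); changed("t0","t12")
zoom("t12","v12",205,125,345,255,5,1.3)
E
```

```text
time_s: 58.5
tool_pos: [557.4, -84.6, 199.2]
tool_rot: [0.027, 1.0, 0.0, -0.003]
ft_force: [-0.0, -0.4, -0.4]
gripper_width: 50.4
time_s: 59.0
tool_pos: [571.8, 42.5, 288.6]
tool_rot: [0.028, 1.0, 0.0, 0.0]
ft_force: [0.7, 0.2, -0.3]
gripper_width: 50.5
time_s: 59.5
tool_pos: [586.7, 222.8, 288.0]
tool_rot: [0.027, 1.0, -0.0, -0.0]
ft_force: [0.8, -0.2, -0.4]
gripper_width: 50.2
time_s: 60.0
tool_pos: [599.2, 372.7, 287.3]
tool_rot: [0.024, 1.0, 0.003, -0.001]
ft_force: [-0.3, -0.1, 0.2]
gripper_width: 50.2
time_s: 60.5
tool_pos: [602.1, 364.6, 288.6]
tool_rot: [0.028, 1.0, -0.0, 0.0]
ft_force: [0.4, -0.2, -1.4]
gripper_width: 50.3
Sa 0 0 1.0; 
Sa 3.2; Sb 70.1; La 90.7; Sc 59.0; Sd 67.1; Lb 80.5; Lc 88.7;
```

View pics/v12.png

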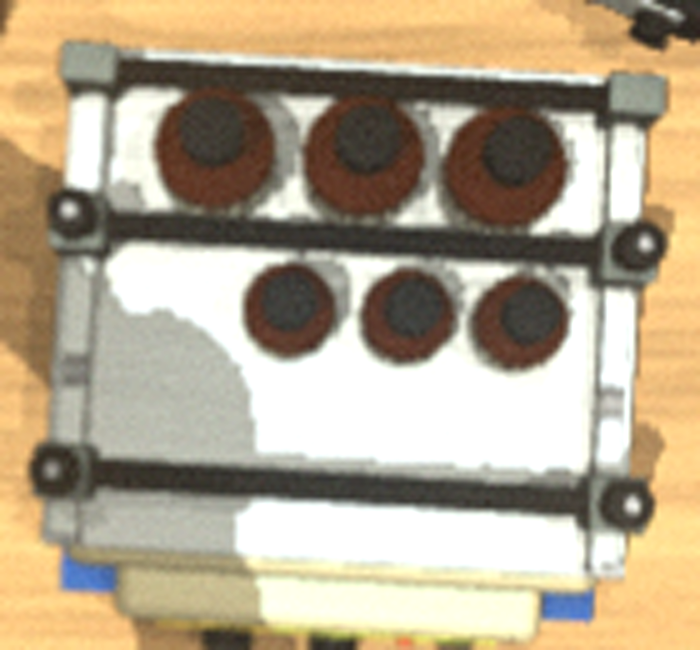

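Six bottles stand in two straight rows, and the back bar is home with its knobs at (72,213) and (640,243). The last small bottle hasn't moved.

```bash

python3 -m handwheel '[[[-0.18,0,0.002,-0.16,0],[-0.18,0,0,-0.16,0],[-0.18,0,0,-0.16,0],[-0.18,0,0,-0.16,0],[-0.18,0,0,-0.08,0]]]'
python3 -m handwheel '[[[-0.18,0,0,-0.03,0],[-0.18,0,0,0,0],[-0.18,0,0,0,0],[0.2,0,0,0,0],[1,0,0,0,0]]]'
python3 -m handwheel '[[[1,0,0,0,0],[1,0,0,0,0],[1,0,0,0.02,0],[1,0,0,0.05,0],[1,0,0,0.1,0]]]'
python3 -m handwheel '[[[1,0,0,0.12,0],[1,0,0,0.12,0],[1,0,0,0.12,0],[1,0,0,0.12,0],[1,0,0,0.05,0]]]'
python3 -m handwheel '[[[1,-0.02,-0.06,0,0],[1,-0.02,-0.11,0,0],[1,-0.02,-0.11,0,0],[1,-0.02,-0.11,0,0],[1,-0.02,-0.11,0,0]]]'
python3 -m handwheel '[[[1,-0.02,-0.11,0,0],[1,-0.01,-0.11,0,0],[1,0,-0.11,0,0],[1,0,-0.11,0,0],[1,0,-0.11,0,0]]]'
python3 -m handwheel '[[[1,0,-0.11,0,0],[1,0,-0.11,0,0],[1,0,-0.03,0,0],[1,0,0,0,0],[1,0,0,0,0]]]'
python3 -m handwheel '[[[1,0,0,0,0],[1,0,0,0,0],[1,0,0,0,0],[1,0,0,0,0],[1,0,0,0,0]]]'
```

```text
time_s: 61.1
tool_pos: [599.4, 364.0, 67.6]
tool_rot: [0.027, 1.0, -0.002, -0.003]
ft_force: [0.3, -0.8, 0.3]
gripper_width: 50.4
time_s: 61.6
tool_pos: [603.1, 366.9, 65.7]
tool_rot: [0.028, 1.0, 0.001, 0.002]
ft_force: [0.2, -0.1, -0.1]
gripper_width: 26.2
time_s: 62.1
tool_pos: [600.1, 364.7, 113.2]
tool_rot: [0.027, 1.0, -0.002, -0.002]
ft_force: [-0.1, -1.2, -1.7]
gripper_width: 26.7
time_s: 62.6
tool_pos: [602.9, 367.3, 279.0]
tool_rot: [0.027, 1.0, 0.002, 0.003]
ft_force: [-0.4, 1.0, -2.3]
gripper_width: 26.5
time_s: 63.1
tool_pos: [571.1, 214.7, 274.3]
tool_rot: [0.027, 1.0, 0.0, 0.0]
ft_force: [1.1, -0.9, -1.3]
gripper_width: 26.7
time_s: 63.6
tool_pos: [562.4, 49.8, 274.4]
tool_rot: [0.027, 1.0, -0.0, 0.0]
ft_force: [0.3, -0.8, -1.2]
gripper_width: 26.1
time_s: 64.1
tool_pos: [562.8, -22.3, 273.9]
tool_rot: [0.027, 1.0, 0.001, 0.0]
ft_force: [0.3, 0.3, -0.8]
gripper_width: 26.4
time_s: 64.6
tool_pos: [562.7, -23.7, 273.3]
tool_rot: [0.027, 1.0, 0.0, -0.0]
ft_force: [0.8, -0.4, -1.1]
gripper_width: 26.4
```

```bash

python3 -m handwheel '[[[1,0.001,-0.003,-0.12,0],[1,0,0,-0.12,0],[1,0,0,-0.09,0],[1,0,0,-0.05,0],[1,0,0,-0.02,0]]]'
python3 -m handwheel '[[[1,0,0,0,0],[1,0,0,0,0],[1,0,0,-0.005,0],[1,0,0,0,0],[1,0,0,0,0]]]'
python3 -m handwheel '[[[1,0,0,-0.003,0],[1,0,0,0,0],[1,0,0,0,0],[1,0,0,0,0],[1,0,0,0,0]]]'
python3 -m handwheel '[[[1,0,0,-0.003,0],[1,0,0,0,0],[1,0,0,0,0],[1,0,0,0,0],[1,0,0,0,0]]]'
```

```text
time_s: 65.1
tool_pos: [562.1, -24.9, 151.6]
tool_rot: [0.027, 1.0, -0.0, -0.002]
ft_force: [0.5, 0.3, -1.5]
gripper_width: 26.4
time_s: 65.6
tool_pos: [563.3, -24.9, 152.3]
tool_rot: [0.027, 1.0, 0.0, 0.0]
ft_force: [0.3, 0.5, -1.7]
gripper_width: 26.4
time_s: 66.1
tool_pos: [563.1, -24.8, 150.9]
tool_rot: [0.027, 1.0, 0.0, -0.0]
ft_force: [0.2, 0.1, -2.7]
gripper_width: 26.6
time_s: 66.6
tool_pos: [563.2, -24.8, 150.6]
tool_rot: [0.027, 1.0, -0.0, 0.0]
ft_force: [-1.2, 0.2, 5.4]
gripper_width: 26.7
```

```bash

python3 -m handwheel '[[[0.1,0,0,0,0],[-0.1,0,0,0,0],[-0.1,0,0,0,0],[-0.1,0,0,0.05,0],[-0.18,0,0,0.12,0]]]'
python3 -m handwheel '[[[0.5,0,0,0.15,0],[1,-0.09,0.02,0.14,0],[1,-0.12,0.06,0,0],[1,-0.12,0.06,0,0],[1,-0.12,0.065,0,0]]]'
python3 -m handwheel '[[[1,0,0,0,0],[1,0,0,0,0],[1,0,0,0,0],[1,0,0,0,0],[1,0,0,0,0]]]'
python3 -m handwheel '[[[1,0,0,-0.13,0],[1,0,0,-0.13,0],[1,0,0,-0.1,0],[1,0,0,-0.07,0],[1,0,0,-0.02,0]]]'
python3 -m handwheel '[[[1,0,0,0,0],[1,0,0,0,0],[1,0,0,0,0],[1,0,0,0,0],[1,0,0,0,0]]]'
```

```text
time_s: 67.1
tool_pos: [560.8, -25.1, 198.9]
tool_rot: [0.027, 1.0, -0.0, -0.003]
ft_force: [-0.2, 0.5, -0.5]
gripper_width: 50.3
time_s: 67.6
tool_pos: [426.9, 37.0, 288.1]
tool_rot: [0.028, 1.0, 0.0, 0.0]
ft_force: [-0.1, 1.0, 0.5]
gripper_width: -0.0
time_s: 68.1
tool_pos: [428.9, 36.3, 287.5]
tool_rot: [0.028, 1.0, 0.0, -0.0]
ft_force: [-0.2, 0.1, 0.1]
gripper_width: 0.0
time_s: 68.6
tool_pos: [427.5, 36.3, 150.8]
tool_rot: [0.027, 1.0, -0.0, -0.002]
ft_force: [-0.3, -0.2, 0.7]
gripper_width: -0.3
time_s: 69.1
tool_pos: [428.6, 36.6, 153.4]
tool_rot: [0.028, 1.0, 0.0, 0.001]
ft_force: [0.4, 0.6, 0.3]
gripper_width: -0.0
```

```bash

python3 -m handwheel '[[[1,0.02,-0.001,0,0],[1,0.02,-0.001,0,0],[1,0.02,-0.001,0,0],[1,0.015,-0.001,0,0],[1,0.01,0,0,0]]]'
python3 -m handwheel '[[[1,0.015,-0.001,0,0],[1,0.015,-0.001,0,0],[1,0.015,-0.001,0,0],[1,0.015,0,0,0],[1,0.015,-0.001,0,0]]]'
python3 -m handwheel '[[[1,0.015,-0.001,0,0],[1,0.015,-0.001,0,0],[1,0.01,0,0,0],[1,0,0,0,0],[1,0,0,0,0]]]'
python3 - <<'E'
from h import *
save("top","t13")
E
```

```text
time_s: 69.6
tool_pos: [453.7, 35.3, 152.6]
tool_rot: [0.028, 1.0, -0.0, -0.0]
ft_force: [-2.0, 0.8, 1.5]
gripper_width: -0.0
time_s: 70.1
tool_pos: [476.3, 34.1, 152.7]
tool_rot: [0.027, 1.0, -0.0, -0.0]
ft_force: [-1.1, -0.2, -1.0]
gripper_width: 0.3
time_s: 70.6
tool_pos: [489.0, 33.8, 153.0]
tool_rot: [0.027, 1.0, 0.0, 0.001]
ft_force: [0.8, -0.9, -0.4]
gripper_width: 0.0
```

```bash

python3 -m handwheel '[[[1,0.01,-0.001,0,0],[1,0.01,0,0,0],[1,0,0,0,0],[1,0,0,0,0],[1,0,0,0,0]]]'
python3 -m handwheel '[[[1,0.01,-0.001,0,0],[1,0.01,0,0,0],[1,0,0,0,0],[1,0,0,0,0],[1,0,0,0,0]]]'
python3 -m handwheel '[[[1,0.01,-0.001,0,0],[1,0,0,0,0],[1,0,0,0,0],[1,0,0,0,0],[1,0,0,0,0]]]'
python3 -m handwheel '[[[1,0.01,-0.001,0,0],[1,0,0,0,0],[1,0,0,0,0],[1,0,0,0,0],[1,0,0,0,0]]]'
```

```text
time_s: 71.15
tool_pos: [494.5, 33.3, 152.8]
tool_rot: [0.027, 1.0, 0.0, 0.0]
ft_force: [-0.1, -0.8, 0.2]
gripper_width: -0.0
time_s: 71.65
tool_pos: [496.3, 33.0, 152.3]
tool_rot: [0.027, 1.0, -0.001, -0.004]
ft_force: [-8.8, 0.9, 5.9]
gripper_width: 0.2
time_s: 72.15
tool_pos: [496.6, 32.8, 152.1]
tool_rot: [0.026, 1.0, -0.001, -0.006]
ft_force: [-12.7, 2.2, 8.9]
gripper_width: -0.2
time_s: 72.65
tool_pos: [498.1, 32.6, 151.8]
tool_rot: [0.026, 1.0, -0.001, -0.008]
ft_force: [-15.0, 3.4, 9.1]
gripper_width: -0.1
```

```bash

python3 -m handwheel '[[[1,0.007,0,0,0],[1,0,0,0,0],[1,0,0,0,0],[1,0,0,0,0],[1,0,0,0,0]]]'
python3 -m handwheel '[[[1,0.007,-0.001,0,0],[1,0,0,0,0],[1,0,0,0,0],[1,0,0,0,0],[1,0,0,0,0]]]'
python3 -m handwheel '[[[1,0.007,0,0,0],[1,0,0,0,0],[1,0,0,0,0],[1,0,0,0,0],[1,0,0,0,0]]]'
```

```text
time_s: 73.15
tool_pos: [501.2, 32.5, 151.9]
tool_rot: [0.026, 1.0, -0.001, -0.007]
ft_force: [-14.7, 1.7, 8.5]
gripper_width: -0.2
time_s: 73.65
tool_pos: [506.7, 32.2, 151.9]
tool_rot: [0.027, 1.0, -0.001, -0.004]
ft_force: [-7.2, 1.5, 0.2]
gripper_width: -0.0
time_s: 74.15
tool_pos: [511.0, 32.0, 152.2]
tool_rot: [0.027, 1.0, -0.0, -0.002]
ft_force: [-6.1, 1.5, -4.4]
gripper_width: -0.3
```

```bash

python3 -m handwheel '[[[1,0.007,0,0,0],[1,0,0,0,0],[1,0,0,0,0],[1,0,0,0,0],[1,0,0,0,0]]]'
python3 -m handwheel '[[[1,0.007,0,0,0],[1,0,0,0,0],[1,0,0,0,0],[1,0,0,0,0],[1,0,0,0,0]]]'
```

```text
time_s: 74.65
tool_pos: [513.2, 31.8, 152.3]
tool_rot: [0.027, 1.0, -0.0, -0.002]
ft_force: [-6.0, 0.2, -2.9]
gripper_width: 0.2
time_s: 75.15
tool_pos: [513.2, 31.8, 152.2]
tool_rot: [0.027, 1.0, -0.001, -0.003]
ft_force: [-8.3, 1.3, 1.0]
gripper_width: -0.1
```

The tool stopped at 513.2, the predicted end stop, so the front bar is home. I'll retreat and check.

```bash

python3 -m handwheel '[[[1,-0.03,0,0,0],[1,-0.07,0.003,0,0],[1,-0.07,0,0,0],[1,0,0,0.16,0],[1,0,0,0.16,0]]]'
python3 -m handwheel '[[[1,0,0.1,0.14,0],[1,0,0.16,0,0],[1,0,0.16,0,0],[1,0,0.16,0,0],[1,0,0.16,0,0]]]'
python3 -m handwheel '[[[1,0,0.1,0,0],[1,0,0.1,0,0],[1,0,0,0,0],[1,0,0,0,0],[1,0,0,0,0]]]'
python3 -m handwheel '[[[1,0,0,0,0],[1,0,0,0,0],[1,0,0,0,0],[1,0,0,0,0],[1,0,0,0,0]]]'
python3 - <<'E'
from h import *
save("top","t14");save("side","s14")
a=cv2.imread("pics/t14_raw.png")[100:290,60:440];b=cv2.imread("pics/s14_raw.png")[110:280,110:420]
f=cv2.resize(b,None,fx=1.75,fy=1.75,interpolation=2); g=cv2.resize(a,None,fx=1.55,fy=1.55,interpolation=2)
w=max(f.shape[1],g.shape[1]); P=lambda x:cv2.copyMakeBorder(x,0,0,0,w-x.shape[1],0)
im=np.vstack([P(g),P(f)]); print(im.shape); cv2.imwrite("pics/v14.png",np.clip(im*1.3,0,255).astype(np.uint8))
zoom("t14","v14b",205,135,345,250,5,1.3)
print(ctrl.sense()['ft_force'])
E
```

```text
time_s: 75.65
tool_pos: [466.0, 33.1, 250.0]
tool_rot: [0.027, 1.0, 0.0, 0.0]
ft_force: [1.8, -0.6, 0.6]
gripper_width: -0.0
time_s: 76.15
tool_pos: [467.4, 256.5, 290.7]
tool_rot: [0.028, 1.0, 0.001, 0.003]
ft_force: [0.6, 0.3, 0.1]
gripper_width: 0.2
time_s: 76.65
tool_pos: [466.8, 312.7, 289.7]
tool_rot: [0.028, 1.0, -0.0, 0.001]
ft_force: [-0.4, -0.6, -0.1]
gripper_width: -0.0
time_s: 77.15
tool_pos: [465.8, 313.9, 289.5]
tool_rot: [0.028, 1.0, 0.0, 0.0]
ft_force: [-0.7, 0.3, -0.3]
gripper_width: -0.1
(592, 589, 3)
[ 0.55385768  0.00518533 -0.92912408]
```

View pics/v14.png

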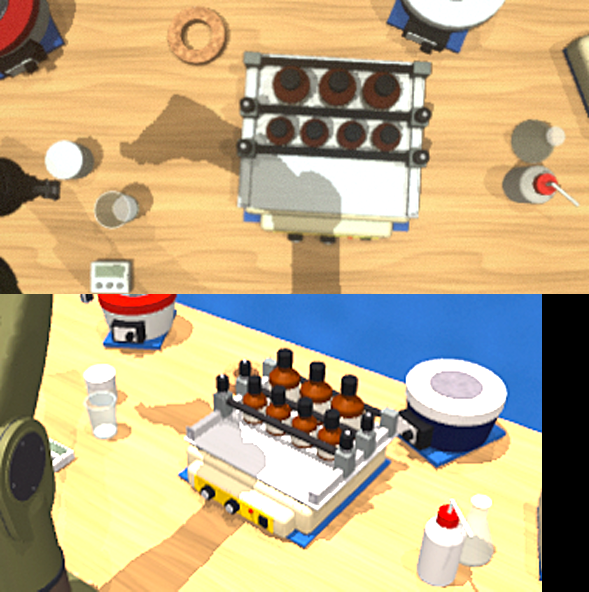

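View pics/v14b.png

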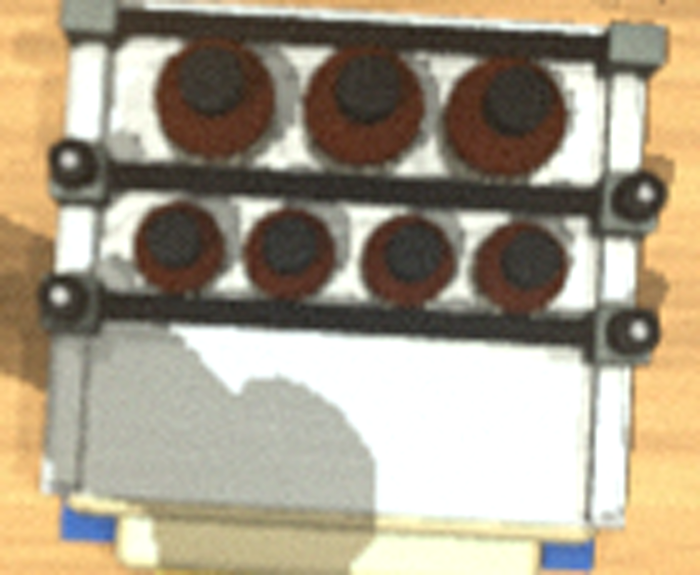

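All seven bottles are upright in two straight rows. The back knobs are at (74,163) and (640,197), the front ones at (67,298) and (632,332). That puts the bars 27 px, about 68 mm, apart, against 69 mm with both home.

```bash
python3 -c "
from workcell import ctrl
print(ctrl.sign_off())"
```

```text
the job is handed in; nothing more can be done
None
```

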